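# Sort the glazing table: shingle the test tiles, load the vase, put away the jar

### The job

Sort the glazing table: put the white bisque vase upright in the middle of the round terracotta disc on the kiln shelf, the green-lidded glaze jar upright in the empty bay of the grey caddy, and lay the three glaze test tiles as an overlapping shingled row along the middle of the wooden tray, long sides along the tray: blue flat with its end up against the red stop, then yellow lying on blue, then pink lying on yellow, each overlapping the one before by about a third of its length with its far end down on the tray. Set everything down gently without dropping it, and leave the freshly painted clay turtle where it is.

Things in the scene. Friction and masses are not known exactly. Their poses are not given: they have to be found in the camera images.
- tile_blue_center (a point): centre (half-way up) of the loose fired-clay glaze test tile with a blue upper face: 70 (its x) x 45 (its y) x 8 mm thick, z up, 50 g, flat on the table at any yaw, alike both ways round. Grasp across its 45 mm width.
- tile_yellow_center (a point): centre (half-way up) of the loose fired-clay glaze test tile with a yellow upper face: 70 (its x) x 45 (its y) x 8 mm thick, z up, 50 g, flat on the table at any yaw, alike both ways round. Grasp across its 45 mm width. In the row its centre lies about 47 mm on from the tile before; it then slopes 0.17 rad, far end on the tray floor, centre 10 mm above that floor (under 35 mm on it would tip back).
- tile_pink_center (a point): centre (half-way up) of the loose fired-clay glaze test tile with a pink upper face: 70 (its x) x 45 (its y) x 8 mm thick, z up, 50 g, flat on the table at any yaw, alike both ways round. Grasp across its 45 mm width. In the row its centre lies about 47 mm on from the tile before; it then slopes 0.17 rad, far end on the tray floor, centre 10 mm above that floor (under 35 mm on it would tip back).
- vase_center (a point): centre (half-way up) of the loose bisque bud vase: off-white, round, 64 mm tall, about 110 g; belly 48 mm in diameter from 13 to 43 mm above its foot (grasp there), foot 38 mm in diameter, narrow neck; stands upright, z up
- jar_center (a point): centre (half-way up) of the loose glaze jar: round, 46 mm in diameter, 70 mm tall, about 140 g, clear with paper label and green lid (the top 20 mm); stands upright, z up
- tray: dark wooden tray, fixed, placed afresh each start: 210 (its x) x 136 mm (its y); origin under its centre at table height, z up. Flat floor 6 mm above the table; rims along both long sides 12 mm high, inner faces at y = +-62 mm. A red stop, 22 mm high, crosses its -x end, inner face at x = -93 mm (a tile against it has its centre at x = -58 mm). +x end open. The row runs from the stop along +x at y = 0
- kiln_shelf: cream kiln shelf slab, 20 mm thick, fixed, placed afresh each start (left or right), with a terracotta disc, 80 mm in diameter, top 28 mm above the table. Origin: under the centre of the disc, at table height, z up. The slab reaches 55 mm to +x, 145 mm to -x, 58 mm to each side in y. A fixed white bowl, 64 mm in diameter, top 52 mm above the table, stands on it at x = -100 mm, y = 0
- caddy: grey caddy with two bays along its x, fixed, placed afresh each start (left or right). Origin: under the centre of the empty bay, at table height, z up. This bay is 78 (x) by 76 mm (y) inside, floor 5 mm and walls 18 mm above the table. The other bay holds a fixed brown-lidded jar, 46 mm in diameter, 75 mm tall, at x = -83 mm, y = 0: keep the fingers apart along y when setting down
- turtle: freshly painted clay turtle, to be left alone: blue shell with pink dots, yellow head towards its +x, about 76 x 58 mm, 29 mm tall; origin at its middle, at table height
Not all that is in view belongs to the job. What is shaped like the part that bears vase_center but purple is not meant.

How it is judged:
By the outcome, as a careful person would: the job done as asked, in the order asked, and still so for the second after the job is handed in, with the robot touching nothing.
It also fails if it takes over 120 s, if anything falls off the work surface, if the arm or the gripper's body presses on something with over 40 N, if the wrist force passes 120 N, or if a joint passes its speed limit or range.

### The arm

A 6-joint arm with a two-finger parallel gripper is mounted at the origin on the work surface. World frame = base frame: x ahead of the robot, y to its left, z up, the work surface at z = 0. Lengths are in m, angles in rad, forces in N, time in s.
With the tool pointing down it reaches from about 0.35 to 0.8 m from the base axis. Payload 7.3 kg.
Tool frame: the origin (TCP) lies at the very end of the fingers, on their centre line; the grasp point (between the pads) lies 19 mm behind it; z points along the fingers, y is the line along which they close (so a half turn about z gives the same grasp; the last joint's range is limited). The gripper opens to 85 mm and grips with 20 to 120 N. Pads are 22 mm wide; open, the fingers measure 114 mm over their backs; the gripper's body (76 mm by 85 mm) begins 54 mm behind the grasp point. The pads swing forward as they close: fully open they stand 13 mm farther back than shut.
Start: joints at [1.154, 0.342, 1.524, -0, 1.275, -0.146], TCP at [0.14, 0.506, 0.231] pointing down, gripper open.
Joint ranges: [-2.53, 2.53], [-0.77, 2.02], [0.04, 2.7], [-1, 4.14], [0.28, 2.66], [-3.11, 3.11]. Speed limits (rad/s): [2.57, 2.57, 3.14, 3.14, 3.14, 3.14].

### API

Orientations are given as [roll, pitch, yaw] about the fixed x, y, z axes, in that order (R = Rz(yaw) Ry(pitch) Rx(roll)).
In Python, from bench import readout, get_image, camera_model, close_job gives the robot as it stands.
- The arm moves only by the tool carry_out, never from a script. Its argument "deltas" is a list of rows, each an object of numbers: "tx", "ty", "tz": the shift along the tool's x, y, z as a fraction of full scale; "wx", "wy", "wz": the turn, a rotation vector about the tool's x, y, z as a fraction of full scale; "gripper": the closure, from 0 (fully open) to 1 (shut). A call has 1 to 5 rows; each row is the pose to reach, as a shift and turn from the pose commanded when the call began, along the tool's axes at that moment; what a row does not reach only later rows make up. Full scale, the value 1, is 0.25 m for a shift and 30 degrees for a turn. A row lasts 1/8 s, in which the tool goes at most 62.5 mm and 10.7 degrees, less where a joint would pass 70% of its speed; a pose out of reach is approached as far as the arm can. A call with a number of a shift or a turn outside -1 to 1 is refused whole. A call with a gripper value outside its range is refused whole. The fingers move at their own pace and stop on an object; "grip_force" is the grip in N (left out, the last holds). Time passes only in rows, so rows that repeat a pose let the fingers close. It gives the time, the measured TCP pose, the force, the opening and the grip force at its end, in the units of the state.
- readout.get_obs(): the state, without advancing time (a new reading comes with each control period).
- get_image(name): name is "side" or "top" or "wrist"; returns the picture (400x640x3 uint8, red, green, blue); there is no depth.
- camera_model(name): a dict with "fovy" (degrees; the focal length in pixels is half the picture's height over the tangent of half this angle, whatever the lens; pixels are square), "cx", "cy" (the principal point, pixels), "extrinsics" (4x4, takes a point from camera to world coordinates). Camera axes: x right, y up, looking along -z (the intrinsics and any distortion apply to the point x, -y, -z); pixel columns grow to the right and rows downward; lengths in m; the calibration is good to about 2 mm. A picture is of the moment at which its call begins: read the wrist's pose just before it. camera_model takes no time and is no camera call; for the wrist camera it gives the pose at the moment of the call.
- close_job(): hands the job in; it is judged then, once.
The state is a dict: "time": time; "joint_positions": joint angles; "qvel": joint speeds; "joint_efforts": joint torques, N m; "tcp_pos": TCP position; "tcp_rot": TCP orientation; "wrist_force": force on the tool from outside, world axes, zero at the start; "ft_torque": the same for the moment, N m; "opening": finger opening in m; "grip_force": force on a finger pad.
Only numpy, scipy, OpenCV 4.12 (cv2) and the standard library are available. Lean on these libraries where they do the work, as an engineer would, in place of code of your own. Each camera call takes 0.05 s, during which the arm holds its last target. There are 200 camera calls.

## Working session

There is one attempt and no reset: what is moved stays moved. The work goes in short steps, Python scripts to look and compute and a tool call to move; the robot and the scene stay as the last step left them, time stands still between calls to the robot, and variables do not carry over. Pictures are saved under pics/ and viewed, at most 16 in all, crops included, and the job is handed in when it is done.

Besides the shell and the picture viewer there is one more tool, called after ">>>" by a JSON object that holds its "op" and its "data", one argument or row to a line. carry_out: Moves the arm, as the interface text tells. Its arguments: {"type":"object","properties":{"deltas":{"type":"array"},"grip_force":{"type":"number"}},"required":["deltas"]}

```bash
mkdir -p pics; ls; python3 - <<'E'
from bench import readout,get_image,camera_model
import cv2
for n in ("top","side"):
    cv2.imwrite(f"pics/{n}0.png",cv2.resize(get_image(n)[:,:,::-1],None,fx=1.25,fy=1.25)); print(n,camera_model(n))
print(camera_model("wrist")); print(readout.get_obs())
E
```

```text
pics
top {'fovy': 51.168621118523596, 'cx': 318.3701816495198, 'cy': 193.4898509998102, 'extrinsics': array([[-0.00767191,  0.99388975, -0.11011046,  0.38308439],
       [-0.9997111 , -0.00511497,  0.02348532,  0.01722586],
       [ 0.02277861,  0.11025883,  0.99364185,  1.11436277],
       [ 0.        ,  0.        ,  0.        ,  1.        ]])}
side {'fovy': 49.611504075028556, 'cx': 319.84919958801134, 'cy': 203.0225163316776, 'extrinsics': array([[-0.99896838,  0.01275271, -0.04358376,  0.44197417],
       [-0.04052212, -0.68353884,  0.72878846,  0.85321072],
       [-0.02049716,  0.72980273,  0.68335045,  0.83413826],
       [ 0.        ,  0.        ,  0.        ,  1.        ]])}
{'fovy': 67.80860454035982, 'cx': 317.9474310937789, 'cy': 199.68388496065663, 'extrinsics': array([[ 0.26937069, -0.91031783, -0.31426243,  0.05914772],
       [ 0.96303574,  0.25419688,  0.08914095,  0.52838644],
       [-0.00126207, -0.32665791,  0.9451418 ,  0.37500076],
       [ 0.        ,  0.        ,  0.        ,  1.        ]])}
{'time': 0.1, 'joint_positions': array([ 1.15399547e+00,  3.42657453e-01,  1.52493946e+00, -2.70632818e-06,
        1.27540556e+00, -1.45986363e-01]), 'qvel': array([-9.09448920e-04, -3.24959369e-03, -2.32922919e-03,  7.28198244e-05,
       -6.46565823e-06,  8.72847007e-04]), 'joint_efforts': array([ 9.52500159e-04, -4.34445655e+01, -2.46489984e+01, -1.66588252e-04,
        4.70115978e-03, -2.69631869e-05]), 'tcp_pos': array([0.14026821, 0.50553365, 0.2306869 ]), 'tcp_rot': array([-3.14019745e+00, -2.02523613e-04,  2.87077881e+00]), 'wrist_force': array([-0.80315761,  0.740947  ,  0.08336475]), 'ft_torque': array([0.04495131, 0.02317729, 0.00984066]), 'grip_force': 0.0, 'opening': 0.08543919107356185}
```

View pics/top0.png

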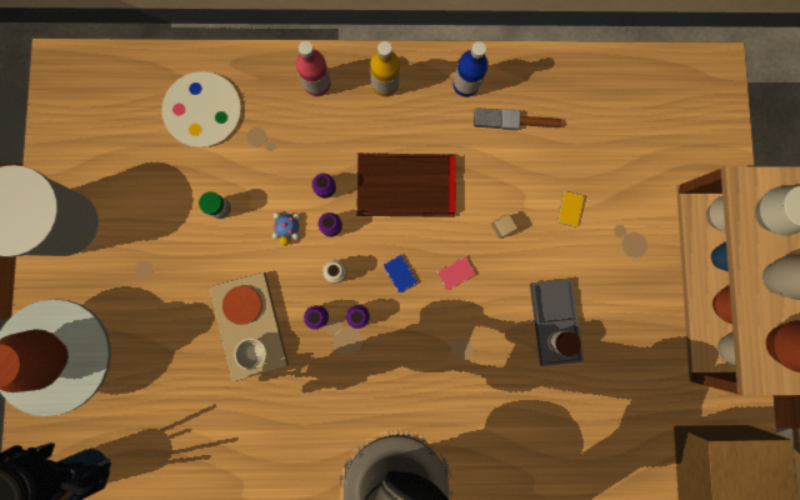

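View pics/side0.png

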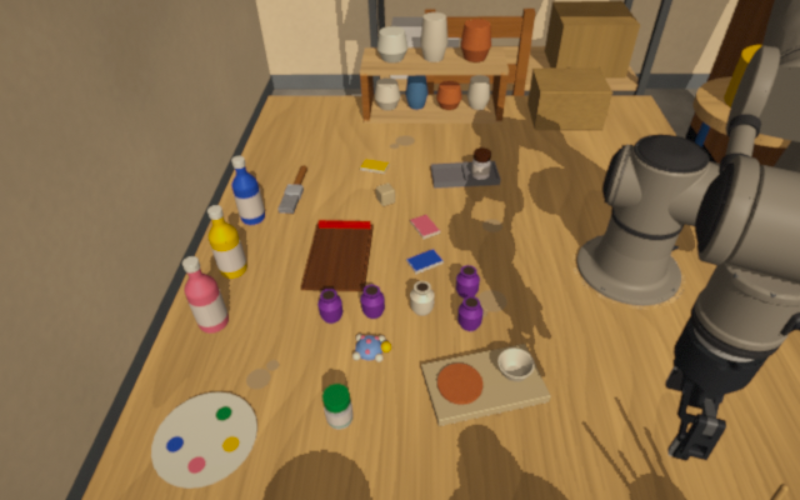

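The top view (800x500 scale) shows these candidates:
- **Vase:** the white one at (334,271). Purple lookalikes are at (323,184), (330,223), (316,317) and (357,317).
- **Jar:** green lid at (212,204). The brown-lidded one at (565,343) is fixed.
- **Tiles:** blue (400,273), pink (457,272), yellow (571,208). The beige block at (505,225) and the palette paint dots are distractors.
- **Fixed things:** tray (406,185) with the red stop on its right end, disc (242,305), empty bay (556,300), turtle (286,227).

```bash
cat > h.py <<'E'
from bench import readout,get_image,camera_model
import cv2,numpy as np
from scipy.spatial.transform import Rotation as R
def ray(n,uv,z,cm=None):
    c=cm or camera_model(n); f=200/np.tan(np.radians(c["fovy"]/2)); E=c["extrinsics"]
    uv=np.atleast_2d(np.asarray(uv,float))
    d=np.c_[(uv[:,0]-c["cx"])/f,-(uv[:,1]-c["cy"])/f,-np.ones(len(uv))]@E[:3,:3].T
    t=(z-E[2,3])/d[:,2]; return (E[:3,3]+d*t[:,None])[:,:2]
def proj(n,p,cm=None):
    c=cm or camera_model(n); f=200/np.tan(np.radians(c["fovy"]/2)); E=c["extrinsics"]
    q=(np.atleast_2d(p)-E[:3,3])@E[:3,:3]
    return np.c_[c["cx"]+f*q[:,0]/-q[:,2], c["cy"]+f*q[:,1]/q[:,2]]
def blob(im,roi,hlo,hhi,smin=90,vmin=40,smax=255):
    x0,y0,x1,y1=roi; h=cv2.cvtColor(im,cv2.COLOR_RGB2HSV)
    m=cv2.inRange(h,(max(hlo,0),smin,vmin),(hhi,smax,255))
    if hlo<0: m|=cv2.inRange(h,(180+hlo,smin,vmin),(180,smax,255))
    k=np.zeros_like(m);k[y0:y1,x0:x1]=m[y0:y1,x0:x1]
    c=max(cv2.findContours(k,cv2.RETR_EXTERNAL,cv2.CHAIN_APPROX_NONE)[0],key=cv2.contourArea)
    return c[:,0,:]
def rect(n,c,z,cm=None):
    w=ray(n,c,z,cm); r=cv2.minAreaRect((w*1000).astype(np.float32)); b=cv2.boxPoints(r)
    e=[b[1]-b[0],b[2]-b[1]]; e=max(e,key=np.linalg.norm)
    return np.round(r[0],1),np.round(sorted(r[1]),1),round(float(np.arctan2(e[1],e[0])),3)
def delta(p,rpy,o=None):
    "tool-frame shift (fraction) and turn (fraction) from present pose to target"
    o=o or readout.get_obs(); A=R.from_euler('xyz',o["tcp_rot"]); B=R.from_euler('xyz',rpy)
    return np.round(A.inv().apply(np.array(p)-o["tcp_pos"])/.25,4),np.round((A.inv()*B).as_rotvec()/np.radians(30),3)
E
python3 - <<'E'
from h import *
im=get_image("top")
S=lambda *a:[int(v/1.25) for v in a]
for n,roi,h,z,kw in [("blue",S(375,245,425,300),(95,130),.008,{}),("yellow",S(550,180,595,235),(20,32),.008,dict(smin=200,vmin=170)),
 ("pink",S(430,245,485,300),(-15,8),.008,{}),("jar",S(190,180,240,225),(50,85),.07,{}),("disc",S(215,275,268,335),(-5,11),.028,dict(smin=150)),
 ("stop",S(440,145,465,225),(-8,5),.022,dict(smin=200,vmin=70)),("tray",S(340,140,470,230),(-15,10),.018,dict(smin=80,vmin=20)),
 ("turtle",S(270,205,305,250),(95,130),.025,dict(smin=60))]:
    c=blob(im,roi,*h,**kw); print(n,rect("top",c,z),len(c))
for n,p,z in [("vase",(334,271),.064),("shelf corners",(211,287),.02),("",(266,273),.02),("",(287,363),.02),("",(233,380),.02),
  ("cad",(531,283),.018),("",(574,279),.018),("",(580,359),.018),("",(540,364),.018),("brown",(566,343),.075),("bowl",(251,354),.052)]:
    print(n,ray("top",np.array(p)/1.25,z)*1000)
a=cv2.resize(im[150:290,150:490],None,fx=2.35,fy=2.35,interpolation=cv2.INTER_CUBIC); cv2.imwrite("pics/crop1.png",a[:,:,::-1])
E
```

```text
blue (array([438.7, -12.2]), array([42.4, 67.6]), 0.522) 69
yellow (array([ 577. , -383.2]), array([42. , 68.5]), -0.254) 74
pink (array([ 439.3, -131.7]), array([45.1, 70.3]), -1.076) 74
jar (array([581.1, 371.1]), array([41.8, 42.2]), -0.761) 47
disc (array([375. , 314.2]), array([76.5, 76.7]), 0.021) 86
stop (array([ 628.8, -123.5]), array([ 10.8, 125.3]), -0.018) 97
tray (array([627.2, -29.4]), array([131. , 207.2]), 1.57) 295
turtle (array([541.1, 226.2]), array([46.5, 47.4]), 1.44) 66
vase [[441.32215003 121.21795773]]
shelf corners [[412.23735531 379.63500979]]
 [[440.50288983 266.86108485]]
 [[256.0900593  220.42757944]]
 [[223.28599709 329.27854556]]
cad [[ 415.92831757 -288.39780447]]
 [[ 423.72067989 -380.10050379]]
 [[ 257.73235636 -385.17484125]]
 [[ 248.41683149 -301.1434469 ]]
brown [[ 295.54798839 -337.8162903 ]]
bowl [[278.08994212 285.9836403 ]]
```

View pics/crop1.png

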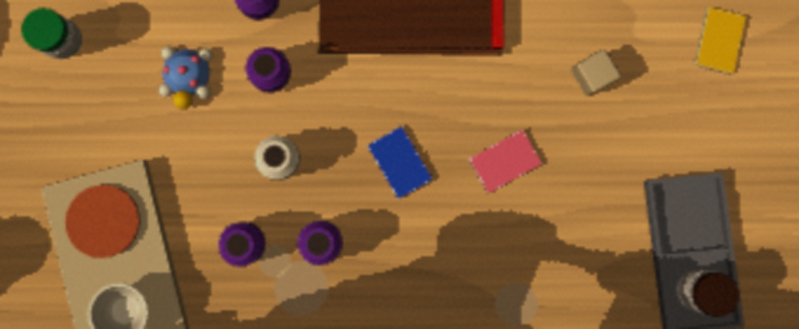

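The crop confirms the white vase at (276,157), with the purple ones clear of it. Moving above it.

>>> {"op": "carry_out", "data": {
  "deltas": [
    {"tx":-0.786,"ty":-0.581,"tz":0.06,"wz":-0.516},
    {"tx":-0.786,"ty":-0.581,"tz":0.06,"wz":-0.516},
    {"tx":-0.786,"ty":-0.581,"tz":0.06,"wz":-0.516},
    {"tx":-0.786,"ty":-0.581,"tz":0.06,"wz":-0.516},
    {"tx":-0.786,"ty":-0.581,"tz":0.06,"wz":-0.516}
  ]
}}

```text
schema error: expected keys tx, ty, tz, wx, wy, wz, gripper
```

>>> {"op": "carry_out", "data": {
  "deltas": [
    {"tx":-0.602,"ty":-0.77,"tz":0.06},
    {"tx":-0.602,"ty":-0.77,"tz":0.06},
    {"tx":-0.602,"ty":-0.77,"tz":0.06},
    {"tx":-0.602,"ty":-0.77,"tz":0.06},
    {"tx":-0.602,"ty":-0.77,"tz":0.06}
  ]
}}

```text
schema error: expected keys tx, ty, tz, wx, wy, wz, gripper
```

```bash
python3 - <<'E'
from h import *
o=readout.get_obs();print(o["tcp_pos"],o["tcp_rot"],o["joint_positions"])
c=camera_model("wrist");im=get_image("wrist")
cv2.imwrite("pics/w1.png",im[:,:,::-1]); np.save("w1.npy",im)
print(proj("wrist",[.441,.121,.064],c),proj("wrist",[.441,.121,.028],c),c["extrinsics"].tolist())
E
```

```text
[0.14030689 0.50559736 0.23077119] [-3.14042288e+00 -1.39496779e-04  2.87079870e+00] [ 1.15399490e+00  3.42591464e-01  1.52479608e+00 -3.36347304e-05
  1.27538274e+00 -1.45997743e-01]
[[126.84052739 430.68694541]] [[140.28937051 407.23194262]] [[0.2693706923652414, -0.9102879075871156, -0.3143490979712543, 0.05916029176146209], [0.9630360070418207, 0.2542641159361352, 0.08894609877989011, 0.5284148499838145], [-0.0010388626554005548, -0.32668897233896105, 0.9451313327345024, 0.37509150678235437], [0.0, 0.0, 0.0, 1.0]]
```

View pics/w1.png

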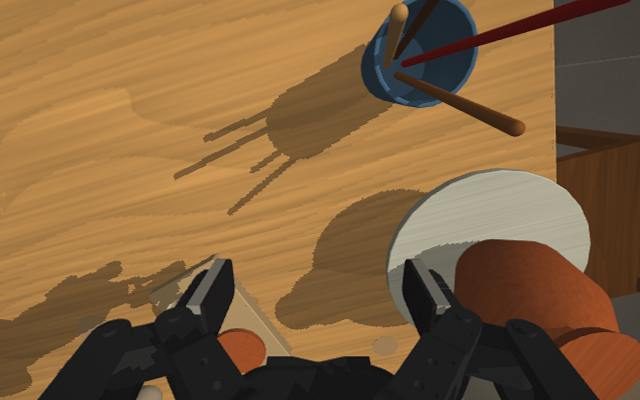

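The call needs all seven keys. The picture only shows the start view (cup and a plate at the table's left end). Resending.

>>> {"op": "carry_out", "data": {
  "deltas": [
    {"tx":-0.786,"ty":-0.581,"tz":0.06,"wx":0,"wy":0,"wz":-0.516,"gripper":0},
    {"tx":-0.786,"ty":-0.581,"tz":0.06,"wx":0,"wy":0,"wz":-0.516,"gripper":0},
    {"tx":-0.786,"ty":-0.581,"tz":0.06,"wx":0,"wy":0,"wz":-0.516,"gripper":0},
    {"tx":-0.786,"ty":-0.581,"tz":0.06,"wx":0,"wy":0,"wz":-0.516,"gripper":0},
    {"tx":-0.786,"ty":-0.581,"tz":0.06,"wx":0,"wy":0,"wz":-0.516,"gripper":0}
  ]
}}

```text
time: 0.82
tcp_pos: [0.2931, 0.3103, 0.2161]
tcp_rot: [-3.141, 0.0, 3.134]
wrist_force: [-1.5, 0.8, 0.1]
opening: 0.0854
grip_force: 0.0
```

>>> {"op": "carry_out", "data": {
  "deltas": [
    {"tx":-0.602,"ty":-0.77,"tz":0.06,"wx":0,"wy":0,"wz":0,"gripper":0},
    {"tx":-0.602,"ty":-0.77,"tz":0.06,"wx":0,"wy":0,"wz":0,"gripper":0},
    {"tx":-0.602,"ty":-0.77,"tz":0.06,"wx":0,"wy":0,"wz":0,"gripper":0},
    {"tx":-0.602,"ty":-0.77,"tz":0.06,"wx":0,"wy":0,"wz":0,"gripper":0},
    {"tx":-0.602,"ty":-0.77,"tz":0.06,"wx":0,"wy":0,"wz":0,"gripper":0}
  ]
}}

```text
time: 1.45
tcp_pos: [0.443, 0.119, 0.2008]
tcp_rot: [-3.142, -0.0, 3.137]
wrist_force: [-0.4, 0.1, 0.8]
opening: 0.0855
grip_force: 0.0
```

```bash
python3 - <<'E'
from h import *
o=readout.get_obs();print(o["time"],o["tcp_pos"],o["tcp_rot"],o["joint_positions"])
c=camera_model("wrist");im=get_image("wrist")
cv2.imwrite("pics/w2.png",im[:,:,::-1]); np.save("w2.npy",im); import pickle; pickle.dump(c,open("w2.pkl","wb"))
print(proj("wrist",[.441,.121,.064],c),proj("wrist",[.441,.121,.028],c))
E
```

```text
1.45 [0.44298944 0.11902003 0.20082828] [-3.14150304e+00 -2.34374125e-05  3.13680905e+00] [ 9.51986594e-02  2.50896640e-01  1.74502959e+00 -9.53116058e-05
  1.14569869e+00 -1.47077475e+00]
[[320.03282268 185.30436611]] [[319.81400964 176.08046311]]
```

View pics/w2.png

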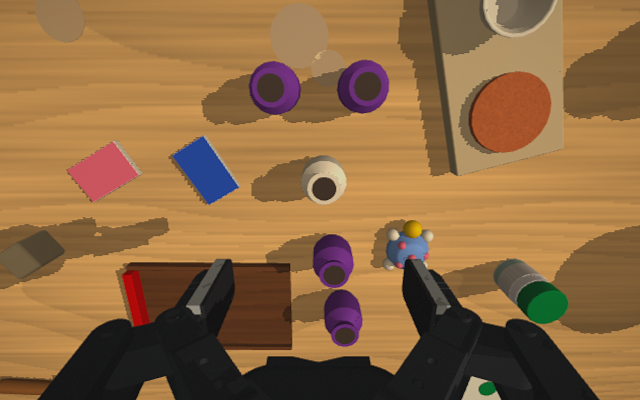

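The wrist view shows the white vase's mouth at (323,188), the disc at (511,112), blue at (204,170), pink at (104,171), the turtle at (408,248) and the tray's near part. I'll compute refined poses from it.

```bash
python3 - <<'E'
from h import *; import pickle
c=pickle.load(open("w2.pkl","rb"));im=np.load("w2.npy")
g=cv2.inRange(im[175:205,300:350],(0,0,0),(90,80,70)); m=cv2.moments(g,True);print(m["m00"]); uv=(300+m["m10"]/m["m00"],175+m["m01"]/m["m00"])
print("vase",uv,ray("w",uv,.063,c)*1000)
for n,roi,h,z,kw in [("disc",(460,60,560,160),(-5,11),.028,dict(smin=140)),("blue",(165,130,245,210),(95,130),.008,{}),("pink",(60,135,150,205),(-15,8),.008,dict(smin=100,vmin=120))]:
    print(n,rect("w",blob(im,roi,*h,**kw),z,c))
s=ray("w",[(457,175),(564,147),(432,0)],.02,c)*1000; print(s); print(delta((.441,.121,.009),(np.pi,0,np.pi)))
E
```

```text
409.0
vase (323.8239608801956, 188.440097799511) [[444.54975899 124.74498606]]
disc (array([375.9, 315.1]), array([77.7, 82. ]), 1.564)
blue (array([439.5, -11.5]), array([43.7, 69.3]), 0.522)
pink (array([ 440.2, -131.5]), array([44.8, 70.1]), -1.077)
[[442.87010818 275.21934354]
 [412.25164604 387.20720934]
 [273.63406708 227.10497459]]
(array([0.0018, 0.0017, 0.7676]), array([ 0.001, -0.002, -0.006]))
```

>>> {"op": "carry_out", "data": {
  "deltas": [
    {"tx":-0.012,"ty":0.012,"tz":0.2,"wx":0,"wy":0,"wz":0,"gripper":0},
    {"tx":-0.012,"ty":0.012,"tz":0.4,"wx":0,"wy":0,"wz":0,"gripper":0},
    {"tx":-0.012,"ty":0.012,"tz":0.6,"wx":0,"wy":0,"wz":0,"gripper":0},
    {"tx":-0.012,"ty":0.012,"tz":0.72,"wx":0,"wy":0,"wz":0,"gripper":0},
    {"tx":-0.012,"ty":0.012,"tz":0.767,"wx":0,"wy":0,"wz":0,"gripper":0}
  ]
}}

```text
time: 2.12
tcp_pos: [0.4426, 0.1254, 0.0083]
tcp_rot: [3.142, -0.003, -3.14]
wrist_force: [0.4, -0.4, 0.5]
opening: 0.0855
grip_force: 0.0
```

>>> {"op": "carry_out", "data": {
  "deltas": [
    {"tx":0,"ty":0,"tz":0,"wx":0,"wy":0,"wz":0,"gripper":0.3},
    {"tx":0,"ty":0,"tz":0,"wx":0,"wy":0,"wz":0,"gripper":0.7},
    {"tx":0,"ty":0,"tz":0,"wx":0,"wy":0,"wz":0,"gripper":0.7},
    {"tx":0,"ty":0,"tz":0,"wx":0,"wy":0,"wz":0,"gripper":0.7},
    {"tx":0,"ty":0,"tz":0,"wx":0,"wy":0,"wz":0,"gripper":0.7}
  ],
  "grip_force": 25
}}

```text
time: 2.75
tcp_pos: [0.4452, 0.1243, 0.011]
tcp_rot: [3.141, 0.003, 3.141]
wrist_force: [-1.2, 4.3, 6.9]
opening: 0.0475
grip_force: 25.8
```

>>> {"op": "carry_out", "data": {
  "deltas": [
    {"tx":0,"ty":0,"tz":-0.18,"wx":0,"wy":0,"wz":0,"gripper":0.7},
    {"tx":0,"ty":0,"tz":-0.36,"wx":0,"wy":0,"wz":0,"gripper":0.7},
    {"tx":0.09,"ty":0.25,"tz":-0.36,"wx":0,"wy":0,"wz":-0.17,"gripper":0.7},
    {"tx":0.18,"ty":0.5,"tz":-0.36,"wx":0,"wy":0,"wz":-0.34,"gripper":0.7},
    {"tx":0.277,"ty":0.762,"tz":-0.36,"wx":0,"wy":0,"wz":-0.52,"gripper":0.7}
  ]
}}

```text
time: 3.38
tcp_pos: [0.3801, 0.3016, 0.1005]
tcp_rot: [3.141, 0.002, -2.868]
wrist_force: [2.6, 0.3, -0.5]
opening: 0.0472
grip_force: 26.8
```

>>> {"op": "carry_out", "data": {
  "deltas": [
    {"tx":0,"ty":0,"tz":0,"wx":0,"wy":0,"wz":0,"gripper":0.7},
    {"tx":0,"ty":0,"tz":0,"wx":0,"wy":0,"wz":0,"gripper":0.7}
  ]
}}

```text
time: 3.62
tcp_pos: [0.3803, 0.3, 0.0998]
tcp_rot: [-3.141, 0.0, -2.869]
wrist_force: [0.2, -1.1, -0.7]
opening: 0.0469
grip_force: 26.8
```

```bash
python3 - <<'E'
from h import *
o=readout.get_obs();print(o["tcp_pos"],o["tcp_rot"],o["opening"],o["grip_force"],o["wrist_force"])
print(delta((.3755,.3147,.039),(np.pi,0,.272+np.pi)))
c=camera_model("wrist");im=get_image("wrist");cv2.imwrite("pics/w3.png",im[:,:,::-1])
E
```

```text
[0.38029404 0.29998485 0.09983977] [-3.14140292e+00  4.24917657e-04 -2.86935760e+00] 0.046859207151847146 26.787629819009453 [ 0.20556236 -1.14513118 -0.68734764]
(array([0.0027, 0.0619, 0.2433]), array([-0.   ,  0.001,  0.   ]))
```

View pics/w3.png

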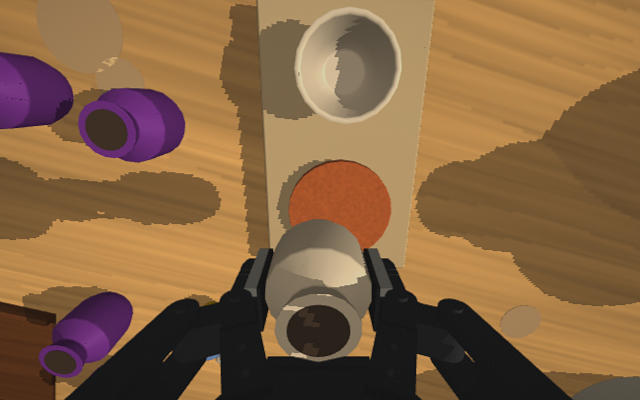

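The vase is held upright at (318,280) and the disc at (340,205) is ahead and a little to the right, which matches the computed shift. Lowering to just above the disc.

>>> {"op": "carry_out", "data": {
  "deltas": [
    {"tx":0.003,"ty":0.062,"tz":0,"wx":0,"wy":0,"wz":0,"gripper":0.7},
    {"tx":0.003,"ty":0.062,"tz":0.1,"wx":0,"wy":0,"wz":0,"gripper":0.7},
    {"tx":0.003,"ty":0.062,"tz":0.18,"wx":0,"wy":0,"wz":0,"gripper":0.7},
    {"tx":0.003,"ty":0.062,"tz":0.23,"wx":0,"wy":0,"wz":0,"gripper":0.7},
    {"tx":0.003,"ty":0.062,"tz":0.23,"wx":0,"wy":0,"wz":0,"gripper":0.7}
  ]
}}

```text
time: 4.3
tcp_pos: [0.3754, 0.3144, 0.0415]
tcp_rot: [-3.141, -0.001, -2.871]
wrist_force: [-0.6, 0.1, -1.2]
opening: 0.0474
grip_force: 26.8
```

>>> {"op": "carry_out", "data": {
  "deltas": [
    {"tx":0,"ty":0,"tz":0,"wx":0,"wy":0,"wz":0,"gripper":0.7},
    {"tx":0,"ty":0,"tz":0.004,"wx":0,"wy":0,"wz":0,"gripper":0.7},
    {"tx":0,"ty":0,"tz":0.008,"wx":0,"wy":0,"wz":0,"gripper":0.7},
    {"tx":0,"ty":0,"tz":0.008,"wx":0,"wy":0,"wz":0,"gripper":0.7}
  ]
}}

```text
time: 4.8
tcp_pos: [0.3756, 0.3148, 0.0402]
tcp_rot: [3.141, 0.0, -2.87]
wrist_force: [-0.1, 0.2, -0.8]
opening: 0.0473
grip_force: 26.8
```

>>> {"op": "carry_out", "data": {
  "deltas": [
    {"tx":0,"ty":0,"tz":0.004,"wx":0,"wy":0,"wz":0,"gripper":0.7},
    {"tx":0,"ty":0,"tz":0.004,"wx":0,"wy":0,"wz":0,"gripper":0.7},
    {"tx":0,"ty":0,"tz":0.006,"wx":0,"wy":0,"wz":0,"gripper":0.7},
    {"tx":0,"ty":0,"tz":0.006,"wx":0,"wy":0,"wz":0,"gripper":0.7}
  ]
}}

```text
time: 5.3
tcp_pos: [0.3755, 0.3148, 0.039]
tcp_rot: [3.141, 0.0, -2.87]
wrist_force: [-1.3, -0.8, 4.6]
opening: 0.0476
grip_force: 27.3
```

>>> {"op": "carry_out", "data": {
  "deltas": [
    {"tx":0,"ty":0,"tz":0,"wx":0,"wy":0,"wz":0,"gripper":0.42},
    {"tx":0,"ty":0,"tz":0,"wx":0,"wy":0,"wz":0,"gripper":0.36},
    {"tx":0,"ty":0,"tz":0,"wx":0,"wy":0,"wz":0,"gripper":0.25},
    {"tx":0,"ty":0,"tz":0,"wx":0,"wy":0,"wz":0,"gripper":0.1},
    {"tx":0,"ty":0,"tz":0,"wx":0,"wy":0,"wz":0,"gripper":0.1}
  ]
}}

```text
time: 5.92
tcp_pos: [0.3755, 0.3148, 0.0385]
tcp_rot: [3.142, 0.0, -2.87]
wrist_force: [0.4, -0.2, 0.4]
opening: 0.0768
grip_force: 0.0
```

>>> {"op": "carry_out", "data": {
  "deltas": [
    {"tx":0,"ty":0,"tz":-0.15,"wx":0,"wy":0,"wz":0,"gripper":0.0},
    {"tx":0,"ty":0,"tz":-0.3,"wx":0,"wy":0,"wz":0,"gripper":0},
    {"tx":0,"ty":0,"tz":-0.5,"wx":0,"wy":0,"wz":0,"gripper":0},
    {"tx":0,"ty":0,"tz":-0.6,"wx":0,"wy":0,"wz":0,"gripper":0},
    {"tx":0,"ty":0,"tz":-0.6,"wx":0,"wy":0,"wz":0,"gripper":0}
  ]
}}

```text
time: 6.55
tcp_pos: [0.3764, 0.3154, 0.1905]
tcp_rot: [3.14, 0.004, -2.87]
wrist_force: [-0.0, 0.8, 0.0]
opening: 0.0853
grip_force: 0.0
```

```bash
python3 - <<'E'
from h import *
o=readout.get_obs();print(o["tcp_pos"],o["tcp_rot"],o["joint_positions"])
c=camera_model("wrist");im=get_image("wrist");cv2.imwrite("pics/w4.png",im[:,:,::-1])
t=get_image("top")[230:260,175:212].copy()
b=blob(get_image("top"),(160,150,200,190),50,85); print("jar",rect("top",b,.07))
dc=blob(im,(200,60,440,300),-5,11,smin=140); print("disc",rect("w",dc,.028,c))
print(delta((.581,.371,.19),(np.pi,0,np.pi+.272)), proj("w",[[.3755,.3147,.092],[.3755,.3147,.028]],c), proj("top",[.3755,.3147,.092]))
E
```

```text
[0.37644721 0.31536232 0.19048002] [ 3.14028916  0.00446034 -2.86991926] [ 5.41076577e-01  3.16692772e-01  1.68238262e+00  7.63775746e-05
  1.13787088e+00 -1.30142793e+00]
jar (array([579.3, 370.4]), array([40. , 43.9]), 0.03)
disc (array([374.2, 315.7]), array([76.2, 78.2]), -1.378)
(array([-0.8548, -0.0031, -0.012 ]), array([-0.001, -0.004, -0.001])) [[317.43127526 198.32773943]
 [317.43635464 178.68119941]] [[185.50814436 243.95641566]]
```

View pics/w4.png

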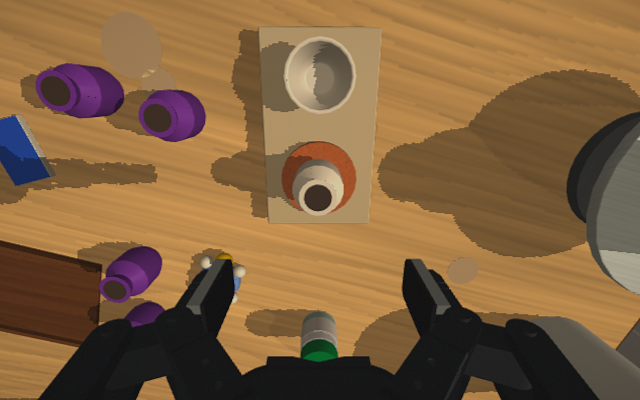

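The vase stands upright on the disc with its mouth at (317,197); I predicted (317,198). The jar is at (319,335). Going for it.

>>> {"op": "carry_out", "data": {
  "deltas": [
    {"tx":-0.24,"ty":-0.003,"tz":0,"wx":0,"wy":0,"wz":0,"gripper":0},
    {"tx":-0.48,"ty":-0.003,"tz":0,"wx":0,"wy":0,"wz":0,"gripper":0},
    {"tx":-0.72,"ty":-0.003,"tz":0,"wx":0,"wy":0,"wz":0,"gripper":0},
    {"tx":-0.852,"ty":-0.003,"tz":0,"wx":0,"wy":0,"wz":0,"gripper":0},
    {"tx":-0.852,"ty":-0.003,"tz":0,"wx":0,"wy":0,"wz":0,"gripper":0}
  ]
}}

```text
time: 7.32
tcp_pos: [0.5819, 0.3707, 0.185]
tcp_rot: [-3.141, -0.004, -2.871]
wrist_force: [-0.8, -0.8, 0.2]
opening: 0.0856
grip_force: 0.0
```

```bash
python3 - <<'E'
from h import *
o=readout.get_obs();print(o["tcp_pos"],o["tcp_rot"])
c=camera_model("wrist");im=get_image("wrist")
b=blob(im,(240,120,400,300),50,85); print("jar",rect("w",b,.065,c),b.mean(0))
print(delta((.580,.371,.02),(np.pi,0,np.pi+.272)))
E
```

```text
[0.58192074 0.3707476  0.18500934] [-3.1408688  -0.00378989 -2.87115022]
jar (array([581.5, 373.4]), array([44.9, 47.9]), 0.269) [320.97122302 192.61151079]
(array([-0.0008,  0.0022,  0.6625]), array([-0.001, -0.008, -0.002]))
```

>>> {"op": "carry_out", "data": {
  "deltas": [
    {"tx":0,"ty":0.005,"tz":0.2,"wx":0,"wy":0,"wz":0,"gripper":0},
    {"tx":0,"ty":0.005,"tz":0.4,"wx":0,"wy":0,"wz":0,"gripper":0},
    {"tx":0,"ty":0.005,"tz":0.58,"wx":0,"wy":0,"wz":0,"gripper":0},
    {"tx":0,"ty":0.005,"tz":0.66,"wx":0,"wy":0,"wz":0,"gripper":0},
    {"tx":0,"ty":0.005,"tz":0.66,"wx":0,"wy":0,"wz":0,"gripper":0}
  ]
}}

```text
time: 8.0
tcp_pos: [0.5794, 0.3722, 0.0227]
tcp_rot: [-3.141, -0.003, -2.87]
wrist_force: [-0.5, -0.5, 0.0]
opening: 0.0854
grip_force: 0.0
```

>>> {"op": "carry_out", "data": {
  "deltas": [
    {"tx":0,"ty":0,"tz":0,"wx":0,"wy":0,"wz":0,"gripper":0.3},
    {"tx":0,"ty":0,"tz":0,"wx":0,"wy":0,"wz":0,"gripper":0.7},
    {"tx":0,"ty":0,"tz":0,"wx":0,"wy":0,"wz":0,"gripper":0.7},
    {"tx":0,"ty":0,"tz":0,"wx":0,"wy":0,"wz":0,"gripper":0.7},
    {"tx":0,"ty":0,"tz":0,"wx":0,"wy":0,"wz":0,"gripper":0.7}
  ],
  "grip_force": 30
}}

```text
time: 8.62
tcp_pos: [0.5815, 0.373, 0.0257]
tcp_rot: [3.141, 0.003, -2.87]
wrist_force: [-1.5, -0.2, 6.5]
opening: 0.045
grip_force: 30.9
```

>>> {"op": "carry_out", "data": {
  "deltas": [
    {"tx":0,"ty":0,"tz":-0.15,"wx":0,"wy":0,"wz":0,"gripper":0.7},
    {"tx":0,"ty":0,"tz":-0.35,"wx":0,"wy":0,"wz":0,"gripper":0.7},
    {"tx":0,"ty":0,"tz":-0.55,"wx":0,"wy":0,"wz":0,"gripper":0.7},
    {"tx":0,"ty":0,"tz":-0.68,"wx":0,"wy":0,"wz":0,"gripper":0.7}
  ]
}}

```text
time: 9.12
tcp_pos: [0.5811, 0.3726, 0.197]
tcp_rot: [3.141, 0.004, -2.87]
wrist_force: [-0.3, 0.3, -1.8]
opening: 0.0454
grip_force: 31.4
```

>>> {"op": "carry_out", "data": {
  "deltas": [
    {"tx":0.1,"ty":-0.17,"tz":0,"wx":0,"wy":0,"wz":0,"gripper":0.7},
    {"tx":0.22,"ty":-0.36,"tz":0,"wx":0,"wy":0,"wz":0,"gripper":0.7},
    {"tx":0.34,"ty":-0.55,"tz":0,"wx":0,"wy":0,"wz":0,"gripper":0.7},
    {"tx":0.46,"ty":-0.74,"tz":0,"wx":0,"wy":0,"wz":0,"gripper":0.7},
    {"tx":0.513,"ty":-0.836,"tz":0,"wx":0,"wy":0,"wz":0,"gripper":0.7}
  ]
}}

```text
time: 9.75
tcp_pos: [0.512, 0.1343, 0.1941]
tcp_rot: [-3.141, -0.0, -2.872]
wrist_force: [1.0, 0.8, -1.4]
opening: 0.0452
grip_force: 31.6
```

>>> {"op": "carry_out", "data": {
  "deltas": [
    {"tx":0.1,"ty":-0.17,"tz":0,"wx":0,"wy":0,"wz":0,"gripper":0.7},
    {"tx":0.22,"ty":-0.36,"tz":0,"wx":0,"wy":0,"wz":0,"gripper":0.7},
    {"tx":0.34,"ty":-0.55,"tz":0,"wx":0,"wy":0,"wz":0,"gripper":0.7},
    {"tx":0.46,"ty":-0.74,"tz":0,"wx":0,"wy":0,"wz":0,"gripper":0.7},
    {"tx":0.513,"ty":-0.836,"tz":0,"wx":0,"wy":0,"wz":0,"gripper":0.7}
  ]
}}

```text
time: 10.38
tcp_pos: [0.4446, -0.1013, 0.194]
tcp_rot: [-3.141, 0.0, -2.872]
wrist_force: [0.2, 0.4, -0.5]
opening: 0.0453
grip_force: 31.6
```

>>> {"op": "carry_out", "data": {
  "deltas": [
    {"tx":0.09,"ty":-0.15,"tz":0,"wx":0,"wy":0,"wz":0.1,"gripper":0.7},
    {"tx":0.18,"ty":-0.3,"tz":0,"wx":0,"wy":0,"wz":0.2,"gripper":0.7},
    {"tx":0.27,"ty":-0.45,"tz":0,"wx":0,"wy":0,"wz":0.3,"gripper":0.7},
    {"tx":0.33,"ty":-0.55,"tz":0,"wx":0,"wy":0,"wz":0.413,"gripper":0.7},
    {"tx":0.33,"ty":-0.55,"tz":0,"wx":0,"wy":0,"wz":0.413,"gripper":0.7}
  ]
}}

```text
time: 11.0
tcp_pos: [0.4025, -0.2554, 0.1937]
tcp_rot: [-3.141, 0.0, -3.089]
wrist_force: [0.2, 1.3, -1.8]
opening: 0.0454
grip_force: 31.6
```

```bash
python3 - <<'E'
from h import *; import pickle
o=readout.get_obs();print(o["tcp_pos"],o["tcp_rot"],o["joint_positions"][5],o["wrist_force"])
c=camera_model("wrist");im=get_image("wrist");cv2.imwrite("pics/w5.png",im[:,:,::-1]);pickle.dump(c,open("w5.pkl","wb"))
print(delta((.378,-.334,.06),(np.pi,0,np.pi+.055)))
E
```

```text
[ 0.40247753 -0.25536801  0.19372408] [-3.14101139e+00  3.66973048e-04 -3.08947662e+00] -2.349108524654567 [ 0.17272762  1.29035179 -1.80655747]
(array([ 0.1159, -0.3138,  0.5346]), array([ 0.   ,  0.   , -0.002]))
```

View pics/w5.png

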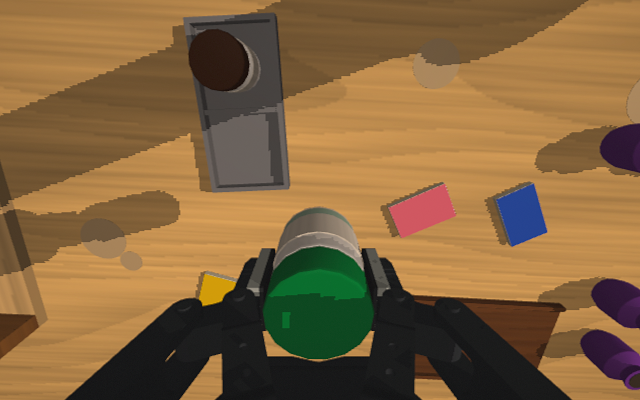

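The view shows the caddy's rim corners at (185,18), (275,14), (289,188) and (214,191), the divider at row ~108, and the brown jar in the far bay. The jar is held upright. Computing the caddy pose.

```bash
python3 - <<'E'
from h import *; import pickle
c=pickle.load(open("w5.pkl","rb"))
p=ray("w",[(184,18),(275,14),(289,188),(213,191),(203,110),(283,106)],.018,c)*1000; print(p)
a,b,d,e=p[:4]; v=(d+e)/2-(a+b)/2; yaw=np.arctan2(v[1],v[0]); u=v/np.linalg.norm(v)
# x extent: far end..near end; bay centre = near end - (39+wall)
L=np.linalg.norm(v); print(L,np.linalg.norm(d-e),yaw,(d+e)/2-u*42)
q=((d+e)/2-u*42)/1000; print(delta((*q,.06),(np.pi,0,np.pi+yaw)))
E
```

```text
[[ 254.85346527 -388.91567574]
 [ 247.2986145  -303.53504059]
 [ 416.701942   -287.32747781]
 [ 424.53770305 -372.78877052]
 [ 337.20364719 -377.38820475]
 [ 329.13098416 -295.09026034]]
170.31287000056142 85.81976289027408 0.09506981872506783 [ 378.80948329 -334.0450444 ]
(array([ 0.1127, -0.3142,  0.5346]), array([ 0.   ,  0.   , -0.079]))
```

>>> {"op": "carry_out", "data": {
  "deltas": [
    {"tx":0.06,"ty":-0.16,"tz":0,"wx":0,"wy":0,"wz":-0.04,"gripper":0.7},
    {"tx":0.113,"ty":-0.314,"tz":0,"wx":0,"wy":0,"wz":-0.075,"gripper":0.7},
    {"tx":0.113,"ty":-0.314,"tz":0.2,"wx":0,"wy":0,"wz":-0.075,"gripper":0.7},
    {"tx":0.113,"ty":-0.314,"tz":0.4,"wx":0,"wy":0,"wz":-0.075,"gripper":0.7},
    {"tx":0.113,"ty":-0.314,"tz":0.55,"wx":0,"wy":0,"wz":-0.075,"gripper":0.7}
  ]
}}

```text
time: 11.68
tcp_pos: [0.3792, -0.3321, 0.0544]
tcp_rot: [3.14, -0.001, -3.045]
wrist_force: [0.2, -0.2, -2.2]
opening: 0.0451
grip_force: 31.8
```

>>> {"op": "carry_out", "data": {
  "deltas": [
    {"tx":0,"ty":0,"tz":0.03,"wx":0,"wy":0,"wz":0,"gripper":0.7},
    {"tx":0,"ty":0,"tz":0.06,"wx":0,"wy":0,"wz":0,"gripper":0.7},
    {"tx":0,"ty":0,"tz":0.075,"wx":0,"wy":0,"wz":0,"gripper":0.7},
    {"tx":0,"ty":0,"tz":0.08,"wx":0,"wy":0,"wz":0,"gripper":0.7},
    {"tx":0,"ty":0,"tz":0.08,"wx":0,"wy":0,"wz":0,"gripper":0.7}
  ]
}}

```text
time: 12.3
tcp_pos: [0.3795, -0.3339, 0.0366]
tcp_rot: [-3.141, 0.001, -3.047]
wrist_force: [0.1, -1.1, -1.9]
opening: 0.0456
grip_force: 31.7
```

Expecting contact near z ≈ 0.031; lowering slowly.

>>> {"op": "carry_out", "data": {
  "deltas": [
    {"tx":0,"ty":0,"tz":0.008,"wx":0,"wy":0,"wz":0,"gripper":0.7},
    {"tx":0,"ty":0,"tz":0.014,"wx":0,"wy":0,"wz":0,"gripper":0.7},
    {"tx":0,"ty":0,"tz":0.018,"wx":0,"wy":0,"wz":0,"gripper":0.7},
    {"tx":0,"ty":0,"tz":0.018,"wx":0,"wy":0,"wz":0,"gripper":0.7}
  ]
}}

```text
time: 12.8
tcp_pos: [0.3792, -0.3336, 0.0314]
tcp_rot: [3.141, -0.0, -3.047]
wrist_force: [0.3, -0.5, -1.8]
opening: 0.045
grip_force: 31.7
```

>>> {"op": "carry_out", "data": {
  "deltas": [
    {"tx":0,"ty":0,"tz":0.004,"wx":0,"wy":0,"wz":0,"gripper":0.7},
    {"tx":0,"ty":0,"tz":0.004,"wx":0,"wy":0,"wz":0,"gripper":0.7},
    {"tx":0,"ty":0,"tz":0.008,"wx":0,"wy":0,"wz":0,"gripper":0.7},
    {"tx":0,"ty":0,"tz":0.008,"wx":0,"wy":0,"wz":0,"gripper":0.7}
  ]
}}

```text
time: 13.3
tcp_pos: [0.3792, -0.3337, 0.0306]
tcp_rot: [-3.141, 0.0, -3.047]
wrist_force: [-3.9, 2.3, 11.8]
opening: 0.0456
grip_force: 33.0
```

>>> {"op": "carry_out", "data": {
  "deltas": [
    {"tx":0,"ty":0,"tz":-0.004,"wx":0,"wy":0,"wz":0,"gripper":0.44},
    {"tx":0,"ty":0,"tz":-0.004,"wx":0,"wy":0,"wz":0,"gripper":0.38},
    {"tx":0,"ty":0,"tz":-0.004,"wx":0,"wy":0,"wz":0,"gripper":0.27},
    {"tx":0,"ty":0,"tz":-0.004,"wx":0,"wy":0,"wz":0,"gripper":0.15},
    {"tx":0,"ty":0,"tz":-0.004,"wx":0,"wy":0,"wz":0,"gripper":0.15}
  ]
}}

```text
time: 13.92
tcp_pos: [0.3792, -0.3336, 0.0304]
tcp_rot: [3.141, -0.0, -3.047]
wrist_force: [0.4, -0.4, -0.6]
opening: 0.0724
grip_force: 0.0
```

>>> {"op": "carry_out", "data": {
  "deltas": [
    {"tx":0,"ty":0,"tz":-0.15,"wx":0,"wy":0,"wz":0,"gripper":0.0},
    {"tx":0,"ty":0,"tz":-0.3,"wx":0,"wy":0,"wz":0,"gripper":0},
    {"tx":0,"ty":0,"tz":-0.5,"wx":0,"wy":0,"wz":0,"gripper":0},
    {"tx":0,"ty":0,"tz":-0.65,"wx":0,"wy":0,"wz":0,"gripper":0},
    {"tx":0,"ty":0,"tz":-0.65,"wx":0,"wy":0,"wz":0,"gripper":0}
  ]
}}

```text
time: 14.55
tcp_pos: [0.3803, -0.3348, 0.196]
tcp_rot: [-3.136, 0.004, -3.047]
wrist_force: [-0.7, -0.2, -0.1]
opening: 0.0858
grip_force: 0.0
```

```bash
python3 - <<'E'
from h import *; import pickle
o=readout.get_obs();print(o["tcp_pos"],o["tcp_rot"],o["joint_positions"])
c=camera_model("wrist");im=get_image("wrist");t=get_image("top");s=get_image("side")
cv2.imwrite("pics/w6.png",np.hstack([im[60:300,200:460],cv2.resize(s[100:200,300:420],(288,240))])[:,:,::-1])
print("blue",rect("top",blob(t,(300,196,340,240),95,130),.008)); print("jar",rect("w",blob(im,(200,60,460,300),50,85),.07,c))
b=.522
for y in (b,b-np.pi,b+np.pi): print(y,delta((.439,-.012,.15),(np.pi,0,y)))
E
```

```text
[ 0.38028871 -0.33482687  0.19597223] [-3.136266    0.00375958 -3.04681911] [-8.73321111e-01  3.37401744e-01  1.63472624e+00  8.45456783e-05
  1.16294536e+00 -2.53891425e+00]
blue (array([438.7, -12.2]), array([42.4, 67.6]), 0.522)
jar (array([ 379.4, -334.2]), array([45.9, 48.1]), 0.44)
0.522 (array([-0.3613,  1.2556,  0.1697]), array([-2.000e-03, -5.000e-03,  5.184e+00]))
-2.619592653589793 (array([-0.3613,  1.2556,  0.1697]), array([ 0.003, -0.001, -0.816]))
3.6635926535897934 (array([-0.3613,  1.2556,  0.1697]), array([ 0.003, -0.001, -0.816]))
```

View pics/w6.png

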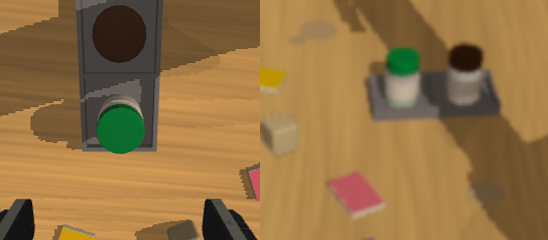

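The jar stands upright in the empty bay: lid at (120,128) in the left crop, and the side crop agrees. Next is blue. I'll turn the tool to its long axis, with yaw on the side that also allows the tray direction.

>>> {"op": "carry_out", "data": {
  "deltas": [
    {"tx":-0.09,"ty":0.24,"tz":0,"wx":0,"wy":0,"wz":0.3,"gripper":0},
    {"tx":-0.18,"ty":0.48,"tz":0,"wx":0,"wy":0,"wz":0.6,"gripper":0},
    {"tx":-0.27,"ty":0.72,"tz":0,"wx":0,"wy":0,"wz":0.9,"gripper":0},
    {"tx":-0.36,"ty":0.95,"tz":0,"wx":0,"wy":0,"wz":1,"gripper":0},
    {"tx":-0.36,"ty":0.98,"tz":0,"wx":0,"wy":0,"wz":1,"gripper":0}
  ]
}}

```text
time: 15.32
tcp_pos: [0.4453, -0.0779, 0.1916]
tcp_rot: [3.141, -0.003, 2.716]
wrist_force: [-0.7, -0.6, 0.1]
opening: 0.085
grip_force: 0.0
```

>>> {"op": "carry_out", "data": {
  "deltas": [
    {"tx":0,"ty":0,"tz":0,"wx":0,"wy":0,"wz":0.33,"gripper":0},
    {"tx":0,"ty":0,"tz":0,"wx":0,"wy":0,"wz":0.66,"gripper":0},
    {"tx":0,"ty":0,"tz":0,"wx":0,"wy":0,"wz":1,"gripper":0}
  ]
}}

```text
time: 15.7
tcp_pos: [0.445, -0.0816, 0.1918]
tcp_rot: [-3.14, -0.002, 2.183]
wrist_force: [0.6, -0.7, -0.4]
opening: 0.0854
grip_force: 0.0
```

>>> {"op": "carry_out", "data": {
  "deltas": [
    {"tx":0,"ty":0,"tz":0,"wx":0,"wy":0,"wz":0.33,"gripper":0},
    {"tx":0,"ty":0,"tz":0,"wx":0,"wy":0,"wz":0.66,"gripper":0},
    {"tx":0,"ty":0,"tz":0,"wx":0,"wy":0,"wz":1,"gripper":0}
  ]
}}

```text
time: 16.08
tcp_pos: [0.4449, -0.0818, 0.1918]
tcp_rot: [-3.139, -0.001, 1.659]
wrist_force: [-1.0, -0.3, -0.6]
opening: 0.0855
grip_force: 0.0
```

```bash
python3 - <<'E'
from h import *; import pickle
o=readout.get_obs();print(o["tcp_pos"],o["tcp_rot"],o["joint_positions"])
c=camera_model("wrist");im=get_image("wrist");pickle.dump(c,open("w7.pkl","wb"));np.save("w7.npy",im);cv2.imwrite("pics/w7.png",im[:,:,::-1])
print(delta((.439,-.012,.15),(np.pi,0,.522)))
E
```

```text
[ 0.44492444 -0.08179711  0.19182787] [-3.13917620e+00 -8.36176521e-04  1.65935356e+00] [-3.51320686e-01  2.50970830e-01  1.77272357e+00 -3.02592602e-04
  1.12044076e+00 -4.39746871e-01]
(array([ 0.2799, -0.0006,  0.1677]), array([-5.000e-03,  1.000e-03,  2.159e+00]))
```

View pics/w7.png

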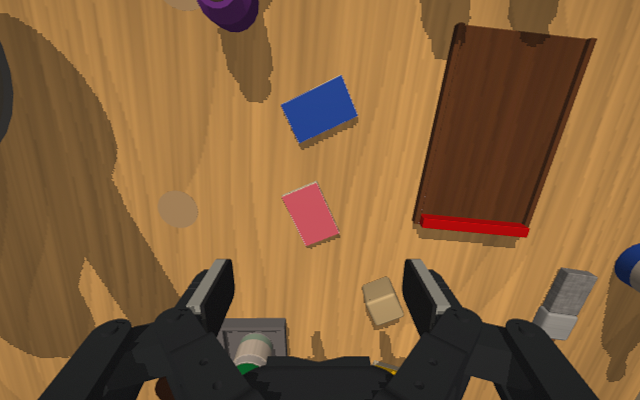

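The whole tray shows here: red stop from (420,217) to (528,235), open end at the top, rims running to (460,25) and (594,40). Computing the tray pose.

```bash
python3 - <<'E'
from h import *; import pickle
c=pickle.load(open("w7.pkl","rb"));im=np.load("w7.npy")
b=blob(im,(400,195,545,250),-8,5,smin=200,vmin=90)
xs=np.arange(b[:,0].min(),b[:,0].max()+1)
up=np.array([(x,b[b[:,0]==x,1].min()) for x in xs]);lo=np.array([(x,b[b[:,0]==x,1].max()) for x in xs])
def line(P,z):
    w=ray("w",P[8:-8],z,c)*1000; k=np.polyfit(w[:,0],w[:,1],1); return np.arctan(k[0]),k,w[:,0].min(),w[:,0].max()
for n,P,z in (("inner floor",up,.006),("inner top",up,.022),("outer top",lo,.022)):
    a,k,x0,x1=line(P,z); print(n,"yaw",a+np.pi/2,"y at x=628:",np.polyval(k,628))
print("stop ends z.022",ray("w",[(b[:,0].min(),b[b[:,0].argmin(),1]),(b[:,0].max(),b[b[:,0].argmax(),1])],.022,c)*1000)
for z in (.006,.012,.018): print(z,(ray("w",[(414,222),(460,25),(594,40),(528,237)],z,c)*1000).round(1).tolist())
print("blue",rect("w",blob(im,(270,70,365,150),95,130),.008,c)); print("pink",rect("w",blob(im,(270,175,350,250),-15,8,vmin=120),.008,c))
cv2.imwrite("pics/w8.png",cv2.resize(im[10:250,400:610],None,fx=2.4,fy=2.4,interpolation=cv2.INTER_CUBIC)[:,:,::-1])
E
```

```text
inner floor yaw 1.556046139273618 y at x=628: -118.66538288709803
inner top yaw 1.556046139273618 y at x=628: -112.93932694538651
outer top yaw 1.5556683452281432 y at x=628: -128.933460348929
stop ends z.022 [[ 564.32301857 -117.61234976]
 [ 691.84439204 -122.71503662]]
0.006 [[564.6, -129.5], [569.3, 80.3], [704.3, 78.9], [707.3, -137.0]]
0.012 [[562.3, -127.1], [567.0, 78.9], [699.4, 77.5], [702.4, -134.4]]
0.018 [[560.0, -124.7], [564.6, 77.5], [694.6, 76.1], [697.5, -131.9]]
blue (array([439.2, -10.8]), array([43.6, 68.9]), 0.517)
pink (array([ 440. , -130.6]), array([45. , 70.1]), -1.077)
```

View pics/w8.png

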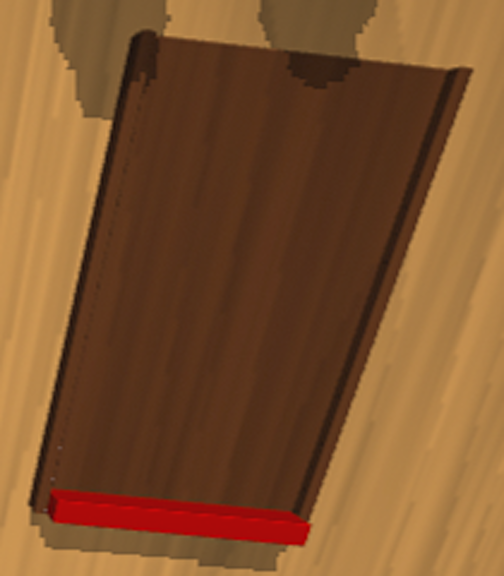

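The tray floor is empty, with the stop's inner face along the crop's bottom at (50–300, 490–512). Tray origin is about (0.6288, -0.0255) with yaw 1.557. Going down to blue.

>>> {"op": "carry_out", "data": {
  "deltas": [
    {"tx":0.14,"ty":0,"tz":0.05,"wx":0,"wy":0,"wz":0.33,"gripper":0.295},
    {"tx":0.28,"ty":0,"tz":0.1,"wx":0,"wy":0,"wz":0.66,"gripper":0.295},
    {"tx":0.28,"ty":0,"tz":0.168,"wx":0,"wy":0,"wz":1,"gripper":0.295},
    {"tx":0.28,"ty":0,"tz":0.168,"wx":0,"wy":0,"wz":1,"gripper":0.295}
  ]
}}

```text
time: 16.62
tcp_pos: [0.4378, -0.0115, 0.1495]
tcp_rot: [-3.138, 0.001, 1.146]
wrist_force: [0.4, 0.7, 0.2]
opening: 0.0604
grip_force: 0.0
```

>>> {"op": "carry_out", "data": {
  "deltas": [
    {"tx":0,"ty":0,"tz":0,"wx":0,"wy":0,"wz":0.33,"gripper":0.295},
    {"tx":0,"ty":0,"tz":0,"wx":0,"wy":0,"wz":0.66,"gripper":0.295},
    {"tx":0,"ty":0,"tz":0,"wx":0,"wy":0,"wz":1,"gripper":0.295},
    {"tx":0,"ty":0,"tz":0,"wx":0,"wy":0,"wz":1,"gripper":0.295}
  ]
}}

```text
time: 17.12
tcp_pos: [0.4392, -0.0122, 0.1513]
tcp_rot: [3.141, -0.0, 0.623]
wrist_force: [-0.5, -0.3, -0.1]
opening: 0.0603
grip_force: 0.0
```

>>> {"op": "carry_out", "data": {
  "deltas": [
    {"tx":0,"ty":0,"tz":0,"wx":0,"wy":0,"wz":0.175,"gripper":0.295},
    {"tx":0,"ty":0,"tz":0,"wx":0,"wy":0,"wz":0.175,"gripper":0.295},
    {"tx":0,"ty":0,"tz":0,"wx":0,"wy":0,"wz":0.175,"gripper":0.295}
  ]
}}

```text
time: 17.5
tcp_pos: [0.4391, -0.0117, 0.1511]
tcp_rot: [3.142, -0.0, 0.531]
wrist_force: [0.1, -0.4, -0.9]
opening: 0.0604
grip_force: 0.0
```

```bash
python3 - <<'E'
from h import *
o=readout.get_obs();print(o["tcp_pos"],o["tcp_rot"],o["opening"])
c=camera_model("wrist");im=get_image("wrist");print("blue",rect("w",blob(im,(220,90,420,300),95,130),.008,c))
print(delta((.4392,-.0117,.012),(np.pi,0,.52)))
E
```

```text
[ 0.43907104 -0.01170511  0.15111118] [ 3.14157793e+00 -8.94176685e-05  5.30925461e-01] 0.060409990720213726
blue (array([439.1, -10.7]), array([43.8, 69.1]), 0.52)
(array([2.000e-04, 3.000e-04, 5.565e-01]), array([ 0.   , -0.   ,  0.019]))
```

>>> {"op": "carry_out", "data": {
  "deltas": [
    {"tx":0,"ty":0,"tz":0.2,"wx":0,"wy":0,"wz":0.02,"gripper":0.295},
    {"tx":0,"ty":0,"tz":0.4,"wx":0,"wy":0,"wz":0.02,"gripper":0.295},
    {"tx":0,"ty":0,"tz":0.52,"wx":0,"wy":0,"wz":0.02,"gripper":0.295},
    {"tx":0,"ty":0,"tz":0.558,"wx":0,"wy":0,"wz":0.02,"gripper":0.295},
    {"tx":0,"ty":0,"tz":0.558,"wx":0,"wy":0,"wz":0.02,"gripper":0.295}
  ]
}}

```text
time: 18.18
tcp_pos: [0.4392, -0.0116, 0.0116]
tcp_rot: [-3.141, 0.0, 0.517]
wrist_force: [0.3, 0.1, 0.2]
opening: 0.0607
grip_force: 0.0
```

>>> {"op": "carry_out", "data": {
  "deltas": [
    {"tx":0,"ty":0,"tz":0.012,"wx":0,"wy":0,"wz":0,"gripper":0.295},
    {"tx":0,"ty":0,"tz":0.024,"wx":0,"wy":0,"wz":0,"gripper":0.295},
    {"tx":0,"ty":0,"tz":0.034,"wx":0,"wy":0,"wz":0,"gripper":0.295},
    {"tx":0,"ty":0,"tz":0.034,"wx":0,"wy":0,"wz":0,"gripper":0.295}
  ]
}}

```text
time: 18.68
tcp_pos: [0.439, -0.0115, 0.0031]
tcp_rot: [-3.142, -0.0, 0.516]
wrist_force: [-0.5, -0.2, 0.7]
opening: 0.0603
grip_force: 0.0
```

>>> {"op": "carry_out", "data": {
  "deltas": [
    {"tx":0,"ty":0,"tz":0.004,"wx":0,"wy":0,"wz":0,"gripper":0.4},
    {"tx":0,"ty":0,"tz":0.004,"wx":0,"wy":0,"wz":0,"gripper":0.42},
    {"tx":0,"ty":0,"tz":0.008,"wx":0,"wy":0,"wz":0,"gripper":0.42},
    {"tx":0,"ty":0,"tz":0.008,"wx":0,"wy":0,"wz":0,"gripper":0.42}
  ]
}}

```text
time: 19.18
tcp_pos: [0.439, -0.0115, 0.001]
tcp_rot: [-3.141, 0.0, 0.516]
wrist_force: [0.2, -0.1, -0.1]
opening: 0.0495
grip_force: 0.0
```

>>> {"op": "carry_out", "data": {
  "deltas": [
    {"tx":0,"ty":0,"tz":0.006,"wx":0,"wy":0,"wz":0,"gripper":0.42},
    {"tx":0,"ty":0,"tz":0.006,"wx":0,"wy":0,"wz":0,"gripper":0.42}
  ]
}}

```text
time: 19.42
tcp_pos: [0.439, -0.0115, -0.0006]
tcp_rot: [-3.141, 0.0, 0.516]
wrist_force: [0.5, 0.2, 0.0]
opening: 0.049
grip_force: 0.0
```

>>> {"op": "carry_out", "data": {
  "deltas": [
    {"tx":0,"ty":0,"tz":0.006,"wx":0,"wy":0,"wz":0,"gripper":0.42},
    {"tx":0,"ty":0,"tz":0.006,"wx":0,"wy":0,"wz":0,"gripper":0.42}
  ]
}}

```text
time: 19.68
tcp_pos: [0.439, -0.0115, -0.0021]
tcp_rot: [-3.141, 0.0, 0.516]
wrist_force: [-0.6, -0.3, 0.2]
opening: 0.0495
grip_force: 0.0
```

>>> {"op": "carry_out", "data": {
  "deltas": [
    {"tx":0,"ty":0,"tz":0.006,"wx":0,"wy":0,"wz":0,"gripper":0.42},
    {"tx":0,"ty":0,"tz":0.006,"wx":0,"wy":0,"wz":0,"gripper":0.42},
    {"tx":0,"ty":0,"tz":0.01,"wx":0,"wy":0,"wz":0,"gripper":0.42},
    {"tx":0,"ty":0,"tz":0.01,"wx":0,"wy":0,"wz":0,"gripper":0.42}
  ]
}}

```text
time: 20.18
tcp_pos: [0.4391, -0.0115, -0.003]
tcp_rot: [3.141, -0.001, 0.516]
wrist_force: [-5.5, -0.1, 21.1]
opening: 0.0497
grip_force: 11.0
```

>>> {"op": "carry_out", "data": {
  "deltas": [
    {"tx":0,"ty":0,"tz":-0.014,"wx":0,"wy":0,"wz":0,"gripper":0.42},
    {"tx":0,"ty":0,"tz":-0.014,"wx":0,"wy":0,"wz":0,"gripper":0.42},
    {"tx":0,"ty":0,"tz":-0.014,"wx":0,"wy":0,"wz":0,"gripper":0.6},
    {"tx":0,"ty":0,"tz":-0.014,"wx":0,"wy":0,"wz":0,"gripper":0.6},
    {"tx":0,"ty":0,"tz":-0.014,"wx":0,"wy":0,"wz":0,"gripper":0.6}
  ],
  "grip_force": 30
}}

```text
time: 20.8
tcp_pos: [0.4391, -0.0115, -0.0008]
tcp_rot: [3.142, -0.0, 0.516]
wrist_force: [-1.2, -0.4, 7.3]
opening: 0.0442
grip_force: 30.0
```

>>> {"op": "carry_out", "data": {
  "deltas": [
    {"tx":0,"ty":0,"tz":-0.1,"wx":0,"wy":0,"wz":0,"gripper":0.6},
    {"tx":0,"ty":0,"tz":-0.28,"wx":0,"wy":0,"wz":0,"gripper":0.6},
    {"tx":0,"ty":0,"tz":-0.48,"wx":0,"wy":0,"wz":-0.33,"gripper":0.6},
    {"tx":0.09,"ty":0.1,"tz":-0.48,"wx":0,"wy":0,"wz":-0.66,"gripper":0.6},
    {"tx":0.2,"ty":0.25,"tz":-0.48,"wx":0,"wy":0,"wz":-0.994,"gripper":0.6}
  ]
}}

```text
time: 21.42
tcp_pos: [0.5139, -0.041, 0.1198]
tcp_rot: [3.141, -0.0, 1.043]
wrist_force: [0.9, -0.1, -1.1]
opening: 0.0438
grip_force: 31.6
```

>>> {"op": "carry_out", "data": {
  "deltas": [
    {"tx":0,"ty":0,"tz":0,"wx":0,"wy":0,"wz":-0.33,"gripper":0.6},
    {"tx":0,"ty":0,"tz":0,"wx":0,"wy":0,"wz":-0.66,"gripper":0.6},
    {"tx":0,"ty":0,"tz":0,"wx":0,"wy":0,"wz":-0.994,"gripper":0.6},
    {"tx":0,"ty":0,"tz":0,"wx":0,"wy":0,"wz":-0.994,"gripper":0.6}
  ]
}}

```text
time: 21.92
tcp_pos: [0.5131, -0.0411, 0.1185]
tcp_rot: [-3.141, -0.0, 1.555]
wrist_force: [-0.5, -0.2, -0.3]
opening: 0.0439
grip_force: 31.6
```

```bash
cat > d.py <<'E'
from h import *; import sys
o=readout.get_obs(); print(o["time"],o["tcp_pos"].round(4),o["tcp_rot"].round(4),o["joint_positions"].round(2))
print(delta(eval(sys.argv[1]),eval(sys.argv[2])))
E
python3 d.py ".628,-.080,.05" "np.pi,0,1.557"
```

```text
21.925 [ 0.5131 -0.0411  0.1185] [-3.1406e+00 -3.0000e-04  1.5555e+00] [-0.23  0.45  1.71  0.    0.99 -0.21]
(array([-0.1486,  0.4622,  0.2733]), array([-0.002, -0.001, -0.003]))
```

>>> {"op": "carry_out", "data": {
  "deltas": [
    {"tx":-0.075,"ty":0.23,"tz":0,"wx":0,"wy":0,"wz":-0.003,"gripper":0.6},
    {"tx":-0.149,"ty":0.462,"tz":0.05,"wx":0,"wy":0,"wz":-0.003,"gripper":0.6},
    {"tx":-0.149,"ty":0.462,"tz":0.22,"wx":0,"wy":0,"wz":-0.003,"gripper":0.6},
    {"tx":-0.149,"ty":0.462,"tz":0.35,"wx":0,"wy":0,"wz":-0.003,"gripper":0.6},
    {"tx":-0.149,"ty":0.462,"tz":0.4,"wx":0,"wy":0,"wz":-0.003,"gripper":0.6}
  ]
}}

```text
time: 22.55
tcp_pos: [0.6268, -0.0797, 0.0164]
tcp_rot: [-3.137, -0.001, 1.555]
wrist_force: [0.2, 0.5, -0.3]
opening: 0.0438
grip_force: 31.6
```

```bash
python3 d.py ".628,-.080,.0062" "np.pi,0,1.557"; python3 - <<'E'
from h import *
c=camera_model("wrist");im=get_image("wrist")
cv2.imwrite("pics/w9.png",im[:,:,::-1])
E
```

```text
22.55 [ 0.6268 -0.0797  0.0164] [-3.1372e+00 -1.1000e-03  1.5555e+00] [-0.25  0.76  1.44  0.    0.95 -0.23]
(array([-0.0013,  0.0048,  0.0408]), array([-0.008, -0.002, -0.003]))
```

View pics/w9.png

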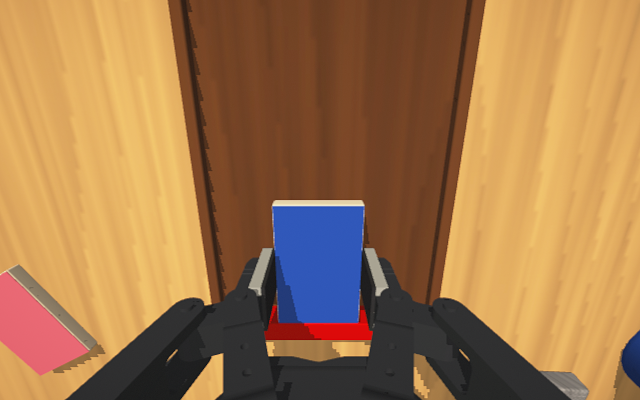

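Blue is held flat just in front of the red stop (stop at row ~330). The tray's outer rim edges run (168,0)→(212,300) and (487,0)→(438,300). I'll use them to refine the tray's mid-line.

```bash
python3 - <<'E'
from h import *
c=camera_model("wrist");im=cv2.imread("pics/w9.png")
g=im.astype(int); br=(g.sum(2)>330)&(g[:,:,2]>150)   # bright wood outside
for z in (.012,.018):
    L=[];Rr=[]
    for r in range(0,190,6):
        row=br[r]; l=[x for x in range(120,300) if row[x]]; q=[x for x in range(360,560) if row[x]]
        L.append((max(l)+1,r));Rr.append((min(q),r))
    a=ray("w",L,z,c)*1000;b=ray("w",Rr,z,c)*1000
    ka=np.polyfit(a[:,1],a[:,0],1);kb=np.polyfit(b[:,1],b[:,0],1)
    print(z,"width",np.polyval(kb,-25)-np.polyval(ka,-25),"mid x at y=-83,-25,10",[(np.polyval(ka,y)+np.polyval(kb,y))/2 for y in(-83,-25,10)],"yaw",[np.pi/2-k[0] for k in (ka,kb)])
b=blob(im[:,:,::-1].copy(),(255,195,380,330),95,130); print(rect("w",b,.0255,c))
E
```

```text
0.012 width 135.9694037435088 mid x at y=-83,-25,10 [np.float64(630.7569281066532), np.float64(631.5310892084773), np.float64(631.9982553906125)] yaw [np.float64(1.55871829078944), np.float64(1.5561791523926263)]
0.018 width 130.47058922127007 mid x at y=-83,-25,10 [np.float64(630.6326773711739), np.float64(631.4068384729981), np.float64(631.8740046551334)] yaw [np.float64(1.5587182907894437), np.float64(1.5561791523926196)]
(array([626.8, -79.6]), array([44.9, 69.1]), 1.558)
```

>>> {"op": "carry_out", "data": {
  "deltas": [
    {"tx":0,"ty":0.012,"tz":0.01,"wx":0,"wy":0,"wz":0,"gripper":0.6},
    {"tx":0,"ty":0.012,"tz":0.02,"wx":0,"wy":0,"wz":0,"gripper":0.6},
    {"tx":0,"ty":0.012,"tz":0.03,"wx":0,"wy":0,"wz":0,"gripper":0.6},
    {"tx":0,"ty":0.012,"tz":0.034,"wx":0,"wy":0,"wz":0,"gripper":0.6},
    {"tx":0,"ty":0.012,"tz":0.034,"wx":0,"wy":0,"wz":0,"gripper":0.6}
  ]
}}

```text
time: 23.22
tcp_pos: [0.6314, -0.08, 0.0107]
tcp_rot: [3.141, -0.0, 1.559]
wrist_force: [0.3, -0.4, -0.4]
opening: 0.044
grip_force: 31.6
```

>>> {"op": "carry_out", "data": {
  "deltas": [
    {"tx":0,"ty":-0.002,"tz":0.01,"wx":0,"wy":0,"wz":0,"gripper":0.6},
    {"tx":0,"ty":-0.002,"tz":0.018,"wx":0,"wy":0,"wz":0,"gripper":0.6},
    {"tx":0,"ty":-0.002,"tz":0.021,"wx":0,"wy":0,"wz":0,"gripper":0.6},
    {"tx":0,"ty":-0.002,"tz":0.024,"wx":0,"wy":0,"wz":0,"gripper":0.6},
    {"tx":0,"ty":-0.002,"tz":0.024,"wx":0,"wy":0,"wz":0,"gripper":0.6}
  ]
}}

```text
time: 23.85
tcp_pos: [0.6307, -0.08, 0.0053]
tcp_rot: [-3.141, -0.0, 1.559]
wrist_force: [-3.6, 0.7, 5.3]
opening: 0.0441
grip_force: 32.2
```

>>> {"op": "carry_out", "data": {
  "deltas": [
    {"tx":-0.005,"ty":0,"tz":-0.001,"wx":0,"wy":0,"wz":0,"gripper":0.6},
    {"tx":-0.01,"ty":0,"tz":-0.001,"wx":0,"wy":0,"wz":0,"gripper":0.6},
    {"tx":-0.014,"ty":0,"tz":-0.001,"wx":0,"wy":0,"wz":0,"gripper":0.6},
    {"tx":-0.014,"ty":0,"tz":-0.001,"wx":0,"wy":0,"wz":0,"gripper":0.6}
  ]
}}

```text
time: 24.35
tcp_pos: [0.6313, -0.083, 0.0053]
tcp_rot: [3.14, -0.001, 1.559]
wrist_force: [0.6, 4.1, 5.4]
opening: 0.0435
grip_force: 32.2
```

>>> {"op": "carry_out", "data": {
  "deltas": [
    {"tx":-0.004,"ty":0,"tz":0,"wx":0,"wy":0,"wz":0,"gripper":0.6},
    {"tx":-0.004,"ty":0,"tz":0,"wx":0,"wy":0,"wz":0,"gripper":0.6},
    {"tx":-0.004,"ty":0,"tz":0,"wx":0,"wy":0,"wz":0,"gripper":0.6}
  ]
}}

```text
time: 24.72
tcp_pos: [0.6313, -0.0831, 0.0053]
tcp_rot: [3.141, -0.002, 1.559]
wrist_force: [0.2, 7.7, 6.1]
opening: 0.0438
grip_force: 32.3
```

>>> {"op": "carry_out", "data": {
  "deltas": [
    {"tx":0.004,"ty":0,"tz":-0.003,"wx":0,"wy":0,"wz":0,"gripper":0.46},
    {"tx":0.004,"ty":0,"tz":-0.003,"wx":0,"wy":0,"wz":0,"gripper":0.4},
    {"tx":0.004,"ty":0,"tz":-0.003,"wx":0,"wy":0,"wz":0,"gripper":0.3},
    {"tx":0.004,"ty":0,"tz":-0.003,"wx":0,"wy":0,"wz":0,"gripper":0.3},
    {"tx":0.004,"ty":0,"tz":-0.04,"wx":0,"wy":0,"wz":0,"gripper":0.3}
  ]
}}

```text
time: 25.35
tcp_pos: [0.6302, -0.0835, 0.0143]
tcp_rot: [-3.14, -0.0, 1.559]
wrist_force: [0.0, 0.6, -0.2]
opening: 0.0596
grip_force: 0.0
```

>>> {"op": "carry_out", "data": {
  "deltas": [
    {"tx":0,"ty":0,"tz":-0.15,"wx":0,"wy":0,"wz":0,"gripper":0.3},
    {"tx":0,"ty":0,"tz":-0.35,"wx":0,"wy":0,"wz":0,"gripper":0.3},
    {"tx":-0.2,"ty":-0.05,"tz":-0.56,"wx":0,"wy":0,"wz":-0.33,"gripper":0.3},
    {"tx":-0.42,"ty":-0.1,"tz":-0.56,"wx":0,"wy":0,"wz":-0.66,"gripper":0.3},
    {"tx":-0.6,"ty":-0.15,"tz":-0.56,"wx":0,"wy":0,"wz":-0.85,"gripper":0.3}
  ]
}}

```text
time: 25.98
tcp_pos: [0.5915, -0.2353, 0.1572]
tcp_rot: [3.139, 0.003, 2.008]
wrist_force: [0.8, -0.6, -0.4]
opening: 0.0598
grip_force: 0.0
```

>>> {"op": "carry_out", "data": {
  "deltas": [
    {"tx":0,"ty":0,"tz":0,"wx":0,"wy":0,"wz":-0.33,"gripper":0.3},
    {"tx":0,"ty":0,"tz":0,"wx":0,"wy":0,"wz":-0.66,"gripper":0.3},
    {"tx":0,"ty":0,"tz":0,"wx":0,"wy":0,"wz":-0.85,"gripper":0.3},
    {"tx":0,"ty":0,"tz":0,"wx":0,"wy":0,"wz":-0.85,"gripper":0.3}
  ]
}}

```text
time: 26.48
tcp_pos: [0.5915, -0.2332, 0.1554]
tcp_rot: [3.141, 0.001, 2.448]
wrist_force: [0.0, 0.1, 0.4]
opening: 0.0599
grip_force: 0.0
```

```bash
python3 d.py ".577,-.383,.15" "np.pi,0,np.pi-.254"; python3 - <<'E'
from h import *
t=get_image("top"); print("blue",rect("top",blob(t,(285,120,370,175),95,130),.014))
E
```

```text
26.475 [ 0.5915 -0.2332  0.1554] [3.1414e+00 6.0000e-04 2.4477e+00] [-0.5   0.61  1.3   0.    1.23 -1.37]
(array([-0.3386, -0.4977,  0.0218]), array([ 0.   ,  0.001, -0.84 ]))
blue (array([630.9, -84. ]), array([43.8, 64.8]), 1.553)
```

>>> {"op": "carry_out", "data": {
  "deltas": [
    {"tx":-0.11,"ty":-0.17,"tz":0,"wx":0,"wy":0,"wz":-0.3,"gripper":0.2},
    {"tx":-0.23,"ty":-0.34,"tz":0,"wx":0,"wy":0,"wz":-0.6,"gripper":0.2},
    {"tx":-0.339,"ty":-0.498,"tz":0,"wx":0,"wy":0,"wz":-0.84,"gripper":0.2},
    {"tx":-0.339,"ty":-0.498,"tz":0,"wx":0,"wy":0,"wz":-0.84,"gripper":0.2},
    {"tx":-0.339,"ty":-0.498,"tz":0,"wx":0,"wy":0,"wz":-0.84,"gripper":0.2}
  ]
}}

```text
time: 27.15
tcp_pos: [0.5771, -0.3825, 0.1546]
tcp_rot: [3.141, -0.0, 2.886]
wrist_force: [0.4, 0.5, -0.6]
opening: 0.0684
grip_force: 0.0
```

```bash
python3 - <<'E'
from h import *
o=readout.get_obs();print(o["tcp_pos"],o["tcp_rot"],o["opening"])
c=camera_model("wrist");im=get_image("wrist");p,s,a=rect("w",blob(im,(200,90,440,300),20,32,smin=190,vmin=150),.008,c); print("yellow",p,s,a)
print(delta((p[0]/1e3,p[1]/1e3,.012),(np.pi,0,np.pi+a)))
E
```

```text
[ 0.57709966 -0.38249065  0.15464414] [ 3.14084562e+00 -3.94207482e-04  2.88626445e+00] 0.06842666505765552
yellow [ 578.5 -381.7] [44.5 68.8] -0.258
(array([-0.0043,  0.0015,  0.5713]), array([ 0.001, -0.001,  0.008]))
```

>>> {"op": "carry_out", "data": {
  "deltas": [
    {"tx":-0.005,"ty":0.001,"tz":0.2,"wx":0,"wy":0,"wz":0.008,"gripper":0.295},
    {"tx":-0.005,"ty":0.001,"tz":0.4,"wx":0,"wy":0,"wz":0.008,"gripper":0.295},
    {"tx":-0.005,"ty":0.001,"tz":0.53,"wx":0,"wy":0,"wz":0.008,"gripper":0.295},
    {"tx":-0.005,"ty":0.001,"tz":0.59,"wx":0,"wy":0,"wz":0.008,"gripper":0.295},
    {"tx":-0.005,"ty":0.001,"tz":0.6,"wx":0,"wy":0,"wz":0.008,"gripper":0.295}
  ]
}}

```text
time: 27.82
tcp_pos: [0.5788, -0.3822, 0.0047]
tcp_rot: [3.141, -0.0, 2.885]
wrist_force: [-1.0, -0.4, 0.1]
opening: 0.06
grip_force: 0.0
```

>>> {"op": "carry_out", "data": {
  "deltas": [
    {"tx":0,"ty":0,"tz":0,"wx":0,"wy":0,"wz":0,"gripper":0.295},
    {"tx":0,"ty":0,"tz":0,"wx":0,"wy":0,"wz":0,"gripper":0.295}
  ]
}}

```text
time: 28.08
tcp_pos: [0.5793, -0.3836, 0.0066]
tcp_rot: [-3.14, 0.003, 2.884]
wrist_force: [0.3, -0.1, 0.1]
opening: 0.0601
grip_force: 0.0
```

>>> {"op": "carry_out", "data": {
  "deltas": [
    {"tx":0.005,"ty":0.006,"tz":0.012,"wx":0,"wy":0,"wz":0,"gripper":0.4},
    {"tx":0.005,"ty":0.006,"tz":0.022,"wx":0,"wy":0,"wz":0,"gripper":0.4},
    {"tx":0.005,"ty":0.006,"tz":0.028,"wx":0,"wy":0,"wz":0,"gripper":0.4},
    {"tx":0.005,"ty":0.006,"tz":0.028,"wx":0,"wy":0,"wz":0,"gripper":0.4}
  ]
}}

```text
time: 28.58
tcp_pos: [0.5775, -0.3812, -0.0025]
tcp_rot: [3.141, -0.0, 2.884]
wrist_force: [0.2, -0.4, 0.2]
opening: 0.0513
grip_force: 0.0
```

>>> {"op": "carry_out", "data": {
  "deltas": [
    {"tx":0,"ty":0,"tz":0,"wx":0,"wy":0,"wz":0,"gripper":0.6},
    {"tx":0,"ty":0,"tz":0,"wx":0,"wy":0,"wz":0,"gripper":0.6},
    {"tx":0,"ty":0,"tz":0,"wx":0,"wy":0,"wz":0,"gripper":0.6},
    {"tx":0,"ty":0,"tz":0,"wx":0,"wy":0,"wz":0,"gripper":0.6}
  ]
}}

```text
time: 29.08
tcp_pos: [0.5779, -0.3816, -0.0019]
tcp_rot: [-3.141, 0.001, 2.884]
wrist_force: [-0.2, -0.3, 3.0]
opening: 0.0441
grip_force: 33.6
```

>>> {"op": "carry_out", "data": {
  "deltas": [
    {"tx":0,"ty":0,"tz":-0.1,"wx":0,"wy":0,"wz":0,"gripper":0.6},
    {"tx":0,"ty":0,"tz":-0.3,"wx":0,"wy":0,"wz":0,"gripper":0.6},
    {"tx":0.05,"ty":0.15,"tz":-0.5,"wx":0,"wy":0,"wz":0.3,"gripper":0.6},
    {"tx":0.1,"ty":0.37,"tz":-0.5,"wx":0,"wy":0,"wz":0.6,"gripper":0.6},
    {"tx":0.14,"ty":0.6,"tz":-0.5,"wx":0,"wy":0,"wz":0.845,"gripper":0.6}
  ]
}}

```text
time: 29.7
tcp_pos: [0.5815, -0.226, 0.1232]
tcp_rot: [3.141, 0.0, 2.436]
wrist_force: [1.3, 0.7, -0.6]
opening: 0.0437
grip_force: 31.4
```

>>> {"op": "carry_out", "data": {
  "deltas": [
    {"tx":0,"ty":0,"tz":0,"wx":0,"wy":0,"wz":0.3,"gripper":0.6},
    {"tx":0,"ty":0,"tz":0,"wx":0,"wy":0,"wz":0.6,"gripper":0.6},
    {"tx":0,"ty":0,"tz":0,"wx":0,"wy":0,"wz":0.845,"gripper":0.6}
  ]
}}

```text
time: 30.08
tcp_pos: [0.5816, -0.2267, 0.1222]
tcp_rot: [-3.141, -0.001, 1.996]
wrist_force: [-0.2, 0.2, -0.9]
opening: 0.044
grip_force: 31.4
```

>>> {"op": "carry_out", "data": {
  "deltas": [
    {"tx":0,"ty":0,"tz":0,"wx":0,"wy":0,"wz":0.3,"gripper":0.6},
    {"tx":0,"ty":0,"tz":0,"wx":0,"wy":0,"wz":0.6,"gripper":0.6},
    {"tx":0,"ty":0,"tz":0,"wx":0,"wy":0,"wz":0.845,"gripper":0.6},
    {"tx":0,"ty":0,"tz":0,"wx":0,"wy":0,"wz":0.845,"gripper":0.6}
  ]
}}

```text
time: 30.58
tcp_pos: [0.5816, -0.2271, 0.1222]
tcp_rot: [-3.141, -0.001, 1.558]
wrist_force: [-0.2, 0.8, -1.2]
opening: 0.0443
grip_force: 31.3
```

```bash
python3 d.py ".6314,-.0365,.10" "np.pi,0,1.557"
```

```text
30.575 [ 0.5816 -0.2271  0.1222] [-3.1405e+00 -7.0000e-04  1.5583e+00] [-0.5   0.62  1.38  0.    1.15 -0.48]
(array([0.7648, 0.1898, 0.0893]), array([-0.002, -0.001,  0.003]))
```

>>> {"op": "carry_out", "data": {
  "deltas": [
    {"tx":0.22,"ty":0.06,"tz":0.02,"wx":0,"wy":-0.1,"wz":0,"gripper":0.6},
    {"tx":0.45,"ty":0.12,"tz":0.05,"wx":0,"wy":-0.2,"wz":0,"gripper":0.6},
    {"tx":0.66,"ty":0.17,"tz":0.089,"wx":0,"wy":-0.325,"wz":0.002,"gripper":0.6},
    {"tx":0.765,"ty":0.19,"tz":0.089,"wx":0,"wy":-0.325,"wz":0.002,"gripper":0.6},
    {"tx":0.765,"ty":0.19,"tz":0.089,"wx":0,"wy":-0.325,"wz":0.002,"gripper":0.6}
  ]
}}

```text
time: 31.2
tcp_pos: [0.6321, -0.0342, 0.1]
tcp_rot: [-3.14, 0.17, 1.563]
wrist_force: [-0.4, -0.9, -0.5]
opening: 0.044
grip_force: 31.4
```

>>> {"op": "carry_out", "data": {
  "deltas": [
    {"tx":0,"ty":0,"tz":0,"wx":0,"wy":0,"wz":0,"gripper":0.6},
    {"tx":0,"ty":0,"tz":0,"wx":0,"wy":0,"wz":0,"gripper":0.6}
  ]
}}

```text
time: 31.45
tcp_pos: [0.6318, -0.0383, 0.1006]
tcp_rot: [-3.142, 0.17, 1.555]
wrist_force: [-0.5, -0.1, -0.2]
opening: 0.0437
grip_force: 31.4
```

```bash
python3 - <<'E'
from h import *
o=readout.get_obs(); A=R.from_euler('xyz',o["tcp_rot"]); M=A.as_matrix(); print(o["tcp_pos"],M.round(3).tolist())
c=camera_model("wrist");im=get_image("wrist")
print("blue?",rect("w",blob(im,(200,200,440,400),95,130),.014,c))
tgt=np.array([.6314,-.0365,.0101])
for z in (.03,.016,.0101):
    t=tgt.copy();t[2]=z; print(z,(M.T@(t-o["tcp_pos"])/.25).round(4))
E
```

```text
[ 0.6318442  -0.03832713  0.10063452] [[0.016, 1.0, -0.003], [0.985, -0.016, -0.169], [-0.169, -0.0, -0.986]]
blue? (array([631.6, -50.3]), array([ 1.9, 44.6]), -0.018)
0.03 [ 0.055  -0.0019  0.2772]
0.016 [ 0.0645 -0.0019  0.3324]
0.0101 [ 0.0685 -0.0019  0.3557]
```

>>> {"op": "carry_out", "data": {
  "deltas": [
    {"tx":0.02,"ty":-0.002,"tz":0.1,"wx":0,"wy":0,"wz":0,"gripper":0.6},
    {"tx":0.04,"ty":-0.002,"tz":0.2,"wx":0,"wy":0,"wz":0,"gripper":0.6},
    {"tx":0.055,"ty":-0.002,"tz":0.277,"wx":0,"wy":0,"wz":0,"gripper":0.6},
    {"tx":0.062,"ty":-0.002,"tz":0.315,"wx":0,"wy":0,"wz":0,"gripper":0.6},
    {"tx":0.062,"ty":-0.002,"tz":0.315,"wx":0,"wy":0,"wz":0,"gripper":0.6}
  ]
}}

```text
time: 32.12
tcp_pos: [0.6314, -0.0351, 0.0199]
tcp_rot: [-3.141, 0.17, 1.556]
wrist_force: [0.7, -0.1, -0.8]
opening: 0.0443
grip_force: 31.3
```

>>> {"op": "carry_out", "data": {
  "deltas": [
    {"tx":0,"ty":0,"tz":0,"wx":0,"wy":0,"wz":0,"gripper":0.6},
    {"tx":0,"ty":0,"tz":0,"wx":0,"wy":0,"wz":0,"gripper":0.6}
  ]
}}

```text
time: 32.38
tcp_pos: [0.6322, -0.0348, 0.0212]
tcp_rot: [3.14, 0.17, 1.556]
wrist_force: [-0.0, 0.4, -1.1]
opening: 0.0438
grip_force: 31.3
```

```bash
python3 - <<'E'
from h import *
o=readout.get_obs(); M=R.from_euler('xyz',o["tcp_rot"]).as_matrix(); print(o["tcp_pos"],o["tcp_rot"])
for z in (.0125,.0101):
    print(z,(M.T@(np.array([.6314,-.0365,z])-o["tcp_pos"])/.25).round(4))
cv2.imwrite("pics/w10.png",get_image("wrist")[:,:,::-1])
E
```

```text
[ 0.63215542 -0.03481714  0.02122238] [3.13981443 0.17022309 1.5558465 ]
0.0125 [-0.0008 -0.003   0.0355]
0.0101 [ 0.0009 -0.003   0.045 ]
```

View pics/w10.png

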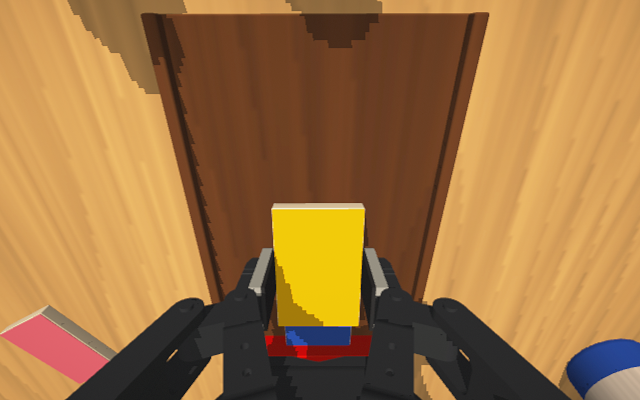

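Yellow is held over blue's far end, centred and sloped (yellow (318,265), blue behind at (318,335)). Lowering slowly.

>>> {"op": "carry_out", "data": {
  "deltas": [
    {"tx":0,"ty":-0.003,"tz":0.012,"wx":0,"wy":0,"wz":0,"gripper":0.6},
    {"tx":0,"ty":-0.003,"tz":0.024,"wx":0,"wy":0,"wz":0,"gripper":0.6},
    {"tx":0,"ty":-0.003,"tz":0.034,"wx":0,"wy":0,"wz":0,"gripper":0.6},
    {"tx":0,"ty":-0.003,"tz":0.036,"wx":0,"wy":0,"wz":0,"gripper":0.6},
    {"tx":0,"ty":-0.003,"tz":0.036,"wx":0,"wy":0,"wz":0,"gripper":0.6}
  ]
}}

```text
time: 33.05
tcp_pos: [0.6308, -0.0363, 0.0113]
tcp_rot: [-3.142, 0.17, 1.556]
wrist_force: [-0.1, -0.6, -1.0]
opening: 0.0442
grip_force: 31.3
```

>>> {"op": "carry_out", "data": {
  "deltas": [
    {"tx":0,"ty":0,"tz":0.003,"wx":0,"wy":0,"wz":0,"gripper":0.6},
    {"tx":0,"ty":0,"tz":0.003,"wx":0,"wy":0,"wz":0,"gripper":0.6}
  ]
}}

```text
time: 33.3
tcp_pos: [0.6308, -0.0364, 0.0107]
tcp_rot: [3.141, 0.17, 1.556]
wrist_force: [0.2, -0.3, -0.4]
opening: 0.0443
grip_force: 31.3
```

>>> {"op": "carry_out", "data": {
  "deltas": [
    {"tx":0,"ty":0,"tz":0.003,"wx":0,"wy":0,"wz":0,"gripper":0.6},
    {"tx":0,"ty":0,"tz":0.003,"wx":0,"wy":0,"wz":0,"gripper":0.6}
  ]
}}

```text
time: 33.55
tcp_pos: [0.6309, -0.0365, 0.0101]
tcp_rot: [3.141, 0.17, 1.556]
wrist_force: [-0.1, 0.1, 0.9]
opening: 0.0443
grip_force: 31.5
```

>>> {"op": "carry_out", "data": {
  "deltas": [
    {"tx":0,"ty":0,"tz":0.003,"wx":0,"wy":0,"wz":0,"gripper":0.6},
    {"tx":0,"ty":0,"tz":0.003,"wx":0,"wy":0,"wz":0,"gripper":0.6}
  ]
}}

```text
time: 33.8
tcp_pos: [0.6309, -0.0366, 0.0099]
tcp_rot: [3.141, 0.17, 1.556]
wrist_force: [-1.6, 1.4, 4.9]
opening: 0.044
grip_force: 31.9
```

>>> {"op": "carry_out", "data": {
  "deltas": [
    {"tx":0,"ty":0,"tz":-0.002,"wx":0,"wy":0,"wz":0,"gripper":0.46},
    {"tx":0,"ty":0,"tz":-0.002,"wx":0,"wy":0,"wz":0,"gripper":0.41},
    {"tx":0,"ty":0,"tz":-0.002,"wx":0,"wy":0,"wz":0,"gripper":0.33},
    {"tx":0,"ty":0,"tz":-0.002,"wx":0,"wy":0,"wz":0,"gripper":0.33},
    {"tx":0,"ty":0,"tz":-0.04,"wx":0,"wy":0,"wz":0,"gripper":0.33}
  ]
}}

```text
time: 34.42
tcp_pos: [0.6302, -0.035, 0.0186]
tcp_rot: [-3.14, 0.17, 1.556]
wrist_force: [0.1, 0.1, 0.2]
opening: 0.0567
grip_force: 0.0
```

>>> {"op": "carry_out", "data": {
  "deltas": [
    {"tx":0,"ty":0,"tz":-0.12,"wx":0,"wy":0,"wz":0,"gripper":0.3},
    {"tx":0,"ty":0,"tz":-0.3,"wx":0,"wy":0,"wz":0,"gripper":0.3},
    {"tx":0,"ty":0,"tz":-0.5,"wx":0,"wy":0.16,"wz":0,"gripper":0.3},
    {"tx":0,"ty":0,"tz":-0.54,"wx":0,"wy":0.325,"wz":0,"gripper":0.3},
    {"tx":0,"ty":0,"tz":-0.54,"wx":0,"wy":0.325,"wz":0,"gripper":0.3}
  ]
}}

```text
time: 35.05
tcp_pos: [0.6317, -0.0134, 0.154]
tcp_rot: [3.138, 0.001, 1.554]
wrist_force: [-0.2, -0.1, -0.3]
opening: 0.0596
grip_force: 0.0
```

```bash
python3 d.py ".440,-.131,.15" "np.pi,0,np.pi-1.077"; python3 - <<'E'
from h import *
c=camera_model("wrist");im=get_image("wrist"); cv2.imwrite("pics/w11.png",im[:,:,::-1])
print("yellow",rect("w",blob(im,(220,60,420,330),20,32,smin=190,vmin=150),.020,c)); print("blue",rect("w",blob(im,(220,100,420,400),95,130),.014,c))
E
```

```text
35.05 [ 0.6317 -0.0134  0.154 ] [3.1383e+00 9.0000e-04 1.5541e+00] [-0.14  0.6   1.32 -0.    1.22 -0.13]
(array([-0.4831, -0.7591,  0.014 ]), array([ 0.006,  0.003, -0.975]))
yellow (array([630.2, -36.2]), array([45.1, 72.6]), -1.566)
blue (array([631. , -97.2]), array([39.6, 44.7]), -0.021)
```

View pics/w11.png

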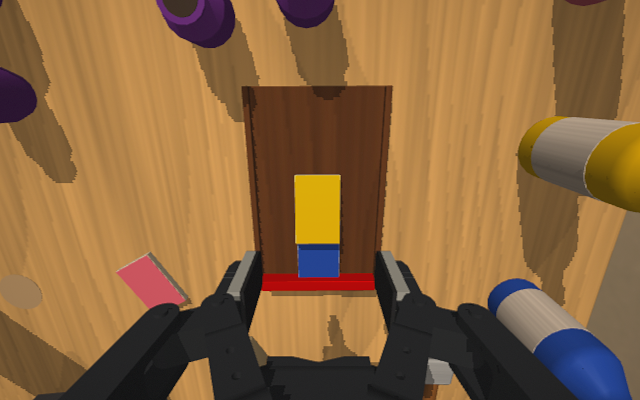

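Yellow lies on blue in line: yellow at (318,210), blue at (318,262) with its end at the red stop. Yellow's centre is about 47 mm on from blue's. Now pink at (150,280).

>>> {"op": "carry_out", "data": {
  "deltas": [
    {"tx":-0.12,"ty":-0.19,"tz":0,"wx":0,"wy":0,"wz":-0.25,"gripper":0.25},
    {"tx":-0.24,"ty":-0.38,"tz":0,"wx":0,"wy":0,"wz":-0.5,"gripper":0.25},
    {"tx":-0.36,"ty":-0.57,"tz":0,"wx":0,"wy":0,"wz":-0.75,"gripper":0.25},
    {"tx":-0.483,"ty":-0.759,"tz":0.014,"wx":0,"wy":0,"wz":-0.975,"gripper":0.25},
    {"tx":-0.483,"ty":-0.759,"tz":0.014,"wx":0,"wy":0,"wz":-0.975,"gripper":0.25}
  ]
}}

```text
time: 35.72
tcp_pos: [0.4361, -0.1306, 0.1474]
tcp_rot: [-3.138, -0.003, 2.065]
wrist_force: [1.4, -0.3, 0.1]
opening: 0.0641
grip_force: 0.0
```

>>> {"op": "carry_out", "data": {
  "deltas": [
    {"tx":0,"ty":0,"tz":0,"wx":0,"wy":0,"wz":0,"gripper":0.25},
    {"tx":0,"ty":0,"tz":0,"wx":0,"wy":0,"wz":0,"gripper":0.25}
  ]
}}

```text
time: 35.98
tcp_pos: [0.4405, -0.1295, 0.1483]
tcp_rot: [-3.141, 0.0, 2.068]
wrist_force: [0.3, 0.4, 1.0]
opening: 0.0639
grip_force: 0.0
```

```bash
python3 - <<'E'
from h import *
o=readout.get_obs();print(o["tcp_pos"],o["tcp_rot"],o["opening"])
c=camera_model("wrist");im=get_image("wrist");p,s,a=rect("w",blob(im,(200,90,440,300),-15,8,smin=90,vmin=120),.008,c); print("pink",p,s,a)
print(delta((p[0]/1e3,p[1]/1e3,.006),(np.pi,0,np.pi+a)))
E
```

```text
[ 0.44047275 -0.12948735  0.14831476] [-3.14148679e+00  7.90501720e-05  2.06761339e+00] 0.06393098062887372
pink [ 440.1 -130.7] [45.2 68.6] -1.076
(array([-0.0037, -0.0035,  0.5692]), array([-0.   , -0.   ,  0.004]))
```

>>> {"op": "carry_out", "data": {
  "deltas": [
    {"tx":-0.004,"ty":-0.003,"tz":0.2,"wx":0,"wy":0,"wz":0.004,"gripper":0.295},
    {"tx":-0.004,"ty":-0.003,"tz":0.4,"wx":0,"wy":0,"wz":0.004,"gripper":0.295},
    {"tx":-0.004,"ty":-0.003,"tz":0.53,"wx":0,"wy":0,"wz":0.004,"gripper":0.295},
    {"tx":-0.004,"ty":-0.003,"tz":0.565,"wx":0,"wy":0,"wz":0.004,"gripper":0.295},
    {"tx":-0.004,"ty":-0.003,"tz":0.565,"wx":0,"wy":0,"wz":0.004,"gripper":0.295}
  ]
}}

```text
time: 36.65
tcp_pos: [0.44, -0.1311, 0.0074]
tcp_rot: [-3.142, -0.0, 2.065]
wrist_force: [0.5, -0.8, 1.1]
opening: 0.0603
grip_force: 0.0
```

>>> {"op": "carry_out", "data": {
  "deltas": [
    {"tx":0,"ty":0,"tz":0,"wx":0,"wy":0,"wz":0,"gripper":0.295},
    {"tx":0,"ty":0,"tz":0,"wx":0,"wy":0,"wz":0,"gripper":0.295}
  ]
}}

```text
time: 36.9
tcp_pos: [0.4403, -0.1316, 0.0084]
tcp_rot: [3.14, 0.002, 2.065]
wrist_force: [0.2, 0.2, -0.3]
opening: 0.0603
grip_force: 0.0
```

>>> {"op": "carry_out", "data": {
  "deltas": [
    {"tx":0,"ty":0,"tz":0.014,"wx":0,"wy":0,"wz":0,"gripper":0.4},
    {"tx":0,"ty":0,"tz":0.026,"wx":0,"wy":0,"wz":0,"gripper":0.4},
    {"tx":0,"ty":0,"tz":0.033,"wx":0,"wy":0,"wz":0,"gripper":0.4},
    {"tx":0,"ty":0,"tz":0.033,"wx":0,"wy":0,"wz":0,"gripper":0.4}
  ]
}}

```text
time: 37.4
tcp_pos: [0.4394, -0.1313, -0.0011]
tcp_rot: [-3.141, -0.0, 2.064]
wrist_force: [0.1, 0.5, 0.0]
opening: 0.0513
grip_force: 0.0
```

>>> {"op": "carry_out", "data": {
  "deltas": [
    {"tx":0,"ty":0,"tz":0,"wx":0,"wy":0,"wz":0,"gripper":0.6},
    {"tx":0,"ty":0,"tz":0,"wx":0,"wy":0,"wz":0,"gripper":0.6},
    {"tx":0,"ty":0,"tz":0,"wx":0,"wy":0,"wz":0,"gripper":0.6},
    {"tx":0,"ty":0,"tz":0,"wx":0,"wy":0,"wz":0,"gripper":0.6}
  ]
}}

```text
time: 37.9
tcp_pos: [0.4395, -0.1313, -0.0008]
tcp_rot: [3.141, 0.0, 2.064]
wrist_force: [-1.1, 0.1, 3.3]
opening: 0.044
grip_force: 31.0
```

>>> {"op": "carry_out", "data": {
  "deltas": [
    {"tx":0,"ty":0,"tz":-0.1,"wx":0,"wy":0,"wz":0,"gripper":0.6},
    {"tx":0,"ty":0,"tz":-0.3,"wx":0,"wy":0,"wz":0,"gripper":0.6},
    {"tx":0,"ty":0.05,"tz":-0.48,"wx":0,"wy":0,"wz":0.3,"gripper":0.6},
    {"tx":0.05,"ty":0.25,"tz":-0.48,"wx":0,"wy":0,"wz":0.6,"gripper":0.6},
    {"tx":0.06,"ty":0.48,"tz":-0.48,"wx":0,"wy":0,"wz":0.968,"gripper":0.6}
  ]
}}

```text
time: 38.52
tcp_pos: [0.539, -0.0606, 0.12]
tcp_rot: [3.14, 0.0, 1.556]
wrist_force: [0.5, -1.2, -0.9]
opening: 0.0441
grip_force: 30.9
```

>>> {"op": "carry_out", "data": {
  "deltas": [
    {"tx":0,"ty":0,"tz":0,"wx":0,"wy":0,"wz":0,"gripper":0.6},
    {"tx":0,"ty":0,"tz":0,"wx":0,"wy":0,"wz":0,"gripper":0.6}
  ]
}}

```text
time: 38.78
tcp_pos: [0.5374, -0.061, 0.1184]
tcp_rot: [-3.14, -0.0, 1.565]
wrist_force: [-0.5, -0.5, -1.0]
opening: 0.0441
grip_force: 31.0
```

```bash
python3 d.py ".632,.0098,.10" "np.pi,0,1.557"
```

```text
38.775 [ 0.5374 -0.061   0.1184] [-3.1400e+00 -3.0000e-04  1.5647e+00] [-0.25  0.49  1.63 -0.    1.02 -0.25]
(array([0.2856, 0.3769, 0.0732]), array([-0.003, -0.001,  0.015]))
```

>>> {"op": "carry_out", "data": {
  "deltas": [
    {"tx":0.1,"ty":0.13,"tz":0.02,"wx":0,"wy":-0.1,"wz":0.01,"gripper":0.6},
    {"tx":0.2,"ty":0.26,"tz":0.04,"wx":0,"wy":-0.2,"wz":0.01,"gripper":0.6},
    {"tx":0.285,"ty":0.377,"tz":0.073,"wx":0,"wy":-0.325,"wz":0.01,"gripper":0.6},
    {"tx":0.285,"ty":0.377,"tz":0.073,"wx":0,"wy":-0.325,"wz":0.01,"gripper":0.6},
    {"tx":0.285,"ty":0.377,"tz":0.073,"wx":0,"wy":-0.325,"wz":0.01,"gripper":0.6}
  ]
}}

```text
time: 39.4
tcp_pos: [0.6318, 0.0083, 0.1005]
tcp_rot: [-3.14, 0.17, 1.558]
wrist_force: [0.9, 1.3, -0.4]
opening: 0.0436
grip_force: 31.0
```

>>> {"op": "carry_out", "data": {
  "deltas": [
    {"tx":0,"ty":0,"tz":0,"wx":0,"wy":0,"wz":0,"gripper":0.6},
    {"tx":0,"ty":0,"tz":0,"wx":0,"wy":0,"wz":0,"gripper":0.6}
  ]
}}

```text
time: 39.65
tcp_pos: [0.6325, 0.0081, 0.1014]
tcp_rot: [3.141, 0.17, 1.556]
wrist_force: [-0.4, 1.0, -1.1]
opening: 0.0439
grip_force: 31.0
```

```bash
cat > m.py <<'E'
from h import *; import sys
o=readout.get_obs(); M=R.from_euler('xyz',o["tcp_rot"]).as_matrix(); print(o["tcp_pos"],o["tcp_rot"])
for z in eval(sys.argv[1]): print(z,(M.T@(np.array([.632,.0098,z])-o["tcp_pos"])/.25).round(4))
E
python3 m.py .03,.0215,.0113
```

```text
[0.63250387 0.00812185 0.10143017] [3.140629   0.16998101 1.5559983 ]
0.03 [ 0.0549 -0.0024  0.2805]
0.0215 [ 0.0607 -0.0024  0.314 ]
0.0113 [ 0.0676 -0.0025  0.3542]
```

>>> {"op": "carry_out", "data": {
  "deltas": [
    {"tx":0.02,"ty":-0.002,"tz":0.1,"wx":0,"wy":0,"wz":0,"gripper":0.6},
    {"tx":0.04,"ty":-0.002,"tz":0.2,"wx":0,"wy":0,"wz":0,"gripper":0.6},
    {"tx":0.055,"ty":-0.002,"tz":0.28,"wx":0,"wy":0,"wz":0,"gripper":0.6},
    {"tx":0.061,"ty":-0.002,"tz":0.312,"wx":0,"wy":0,"wz":0,"gripper":0.6},
    {"tx":0.061,"ty":-0.002,"tz":0.312,"wx":0,"wy":0,"wz":0,"gripper":0.6}
  ]
}}

```text
time: 40.28
tcp_pos: [0.6323, 0.0108, 0.0214]
tcp_rot: [3.141, 0.17, 1.557]
wrist_force: [0.5, 1.0, -0.8]
opening: 0.0438
grip_force: 31.0
```

>>> {"op": "carry_out", "data": {
  "deltas": [
    {"tx":0,"ty":0,"tz":0,"wx":0,"wy":0,"wz":0,"gripper":0.6},
    {"tx":0,"ty":0,"tz":0,"wx":0,"wy":0,"wz":0,"gripper":0.6}
  ]
}}

```text
time: 40.52
tcp_pos: [0.633, 0.011, 0.0224]
tcp_rot: [3.139, 0.17, 1.557]
wrist_force: [-0.5, 1.7, -0.4]
opening: 0.0439
grip_force: 31.0
```

```bash
python3 m.py .014,.0113
```

```text
[0.63295828 0.01104124 0.02240375] [3.13933976 0.17010995 1.55719125]
0.014 [ 0.0007 -0.0038  0.034 ]
0.0113 [ 0.0026 -0.0039  0.0446]
```

>>> {"op": "carry_out", "data": {
  "deltas": [
    {"tx":0,"ty":-0.003,"tz":0.012,"wx":0,"wy":0,"wz":0,"gripper":0.6},
    {"tx":0,"ty":-0.003,"tz":0.024,"wx":0,"wy":0,"wz":0,"gripper":0.6},
    {"tx":0,"ty":-0.003,"tz":0.032,"wx":0,"wy":0,"wz":0,"gripper":0.6},
    {"tx":0,"ty":-0.003,"tz":0.035,"wx":0,"wy":0,"wz":0,"gripper":0.6},
    {"tx":0,"ty":-0.003,"tz":0.035,"wx":0,"wy":0,"wz":0,"gripper":0.6}
  ]
}}

```text
time: 41.15
tcp_pos: [0.6316, 0.0096, 0.0127]
tcp_rot: [3.141, 0.17, 1.558]
wrist_force: [0.2, -0.2, 0.6]
opening: 0.0439
grip_force: 31.0
```

>>> {"op": "carry_out", "data": {
  "deltas": [
    {"tx":0,"ty":0,"tz":0.003,"wx":0,"wy":0,"wz":0,"gripper":0.6},
    {"tx":0,"ty":0,"tz":0.003,"wx":0,"wy":0,"wz":0,"gripper":0.6}
  ]
}}

```text
time: 41.4
tcp_pos: [0.6316, 0.0095, 0.012]
tcp_rot: [3.141, 0.17, 1.558]
wrist_force: [-0.2, 0.2, -0.7]
opening: 0.0438
grip_force: 31.0
```

>>> {"op": "carry_out", "data": {
  "deltas": [
    {"tx":0,"ty":0,"tz":0.003,"wx":0,"wy":0,"wz":0,"gripper":0.6},
    {"tx":0,"ty":0,"tz":0.003,"wx":0,"wy":0,"wz":0,"gripper":0.6}
  ]
}}

```text
time: 41.65
tcp_pos: [0.6317, 0.0094, 0.0114]
tcp_rot: [3.141, 0.17, 1.557]
wrist_force: [-0.4, -0.9, 0.4]
opening: 0.0439
grip_force: 31.1
```

>>> {"op": "carry_out", "data": {
  "deltas": [
    {"tx":0,"ty":0,"tz":0.002,"wx":0,"wy":0,"wz":0,"gripper":0.6},
    {"tx":0,"ty":0,"tz":0.002,"wx":0,"wy":0,"wz":0,"gripper":0.6}
  ]
}}

```text
time: 41.9
tcp_pos: [0.6318, 0.0094, 0.0113]
tcp_rot: [3.141, 0.17, 1.557]
wrist_force: [-1.2, 0.4, 5.5]
opening: 0.0439
grip_force: 31.5
```

Contact as predicted. Releasing and retreating.

>>> {"op": "carry_out", "data": {
  "deltas": [
    {"tx":0,"ty":0,"tz":-0.002,"wx":0,"wy":0,"wz":0,"gripper":0.46},
    {"tx":0,"ty":0,"tz":-0.002,"wx":0,"wy":0,"wz":0,"gripper":0.41},
    {"tx":0,"ty":0,"tz":-0.002,"wx":0,"wy":0,"wz":0,"gripper":0.33},
    {"tx":0,"ty":0,"tz":-0.002,"wx":0,"wy":0,"wz":0,"gripper":0.33},
    {"tx":0,"ty":0,"tz":-0.04,"wx":0,"wy":0,"wz":0,"gripper":0.33}
  ]
}}

```text
time: 42.52
tcp_pos: [0.6311, 0.0109, 0.0202]
tcp_rot: [-3.14, 0.17, 1.558]
wrist_force: [-0.4, 0.4, 0.3]
opening: 0.057
grip_force: 0.0
```

>>> {"op": "carry_out", "data": {
  "deltas": [
    {"tx":0,"ty":0,"tz":-0.12,"wx":0,"wy":0,"wz":0,"gripper":0.3},
    {"tx":0,"ty":0,"tz":-0.3,"wx":0,"wy":0,"wz":0,"gripper":0.3},
    {"tx":0,"ty":0,"tz":-0.5,"wx":0,"wy":0.16,"wz":0,"gripper":0.3},
    {"tx":0,"ty":0,"tz":-0.7,"wx":0,"wy":0.325,"wz":0,"gripper":0.3},
    {"tx":0,"ty":0,"tz":-0.7,"wx":0,"wy":0.325,"wz":0,"gripper":0.3}
  ]
}}

```text
time: 43.15
tcp_pos: [0.6343, 0.0399, 0.1991]
tcp_rot: [3.13, -0.0, 1.557]
wrist_force: [-0.5, -0.7, -0.7]
opening: 0.0596
grip_force: 0.0
```

```bash
python3 - <<'E'
from h import *
c=camera_model("wrist");im=get_image("wrist"); s=get_image("side")
print("yellow",rect("w",blob(im,(220,60,420,330),20,32,smin=190,vmin=150),.020,c)); print("pink",rect("w",blob(im,(250,60,390,300),-15,8,smin=90,vmin=140),.020,c))
t=get_image("top"); print("turtle",rect("top",blob(t,(216,164,244,200),95,130,smin=60),.025))
cv2.imwrite("pics/fin.png",np.hstack([im[60:360,170:470],cv2.resize(s[170:350,230:480],(417,300))])[:,:,::-1])
E
```

```text
yellow (array([630.7, -50.2]), array([45.7, 46.4]), 1.548)
pink (array([632. ,  10.6]), array([45.3, 72.4]), 1.529)
turtle (array([540.6, 226.8]), array([46. , 46.9]), 0.785)
```

View pics/fin.png

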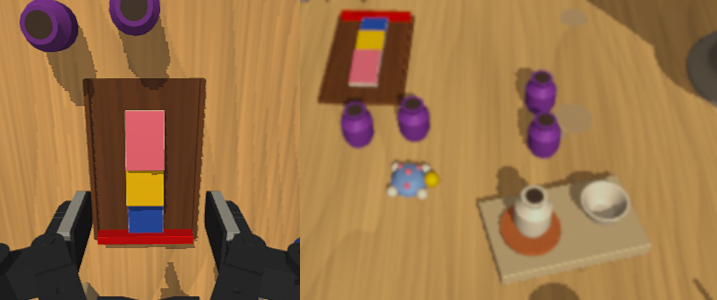

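The shingled row is straight: pink at (145,140), yellow (145,188), blue (145,220) at the stop. The vase stands on the disc at (533,210) and the turtle hasn't moved. Handing in.

>>> {"op": "carry_out", "data": {
  "deltas": [
    {"tx":0,"ty":0,"tz":0,"wx":0,"wy":0,"wz":0,"gripper":0.3},
    {"tx":0,"ty":0,"tz":0,"wx":0,"wy":0,"wz":0,"gripper":0.3}
  ]
}}

```text
time: 43.55
tcp_pos: [0.6315, 0.0408, 0.1919]
tcp_rot: [-3.14, 0.0, 1.558]
wrist_force: [0.0, 0.0, -0.4]
opening: 0.0596
grip_force: 0.0
```

```bash
python3 -c "
from bench import close_job
print(close_job())"
```

```text
the job is handed in; nothing more can be done
None
```

The job is handed in at about 43.6 s on the robot clock: the vase is on the disc, the jar in the empty bay, the tiles shingled blue, yellow, pink from the stop, and the turtle untouched; the hand-in returned no verdict.

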